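Open the shaking incubator with its release bar and take out the vial rack

ROBOT

A 6-joint arm with a two-finger parallel gripper is mounted at the origin on the work surface. World frame = base frame: x ahead of the robot, y to its left, z up, the work surface at z = 0. Lengths are in mm, angles in rad, forces in N, time in s.
With the tool pointing down it reaches from about 350 to 975 mm from the base axis. Payload 7.1 kg.
Tool frame: the origin (TCP) lies on the front face of the gripper's body, between the roots of the fingers; the fingertips stand 80 mm ahead of it and the grasp point (between the pads) lies 61 mm ahead of it (ctrl.tcp_to_grasp is the distance from the TCP to the grasp point, in mm); z points along the fingers, y is the direction in which the jaws open and shut (so a half turn about z gives the same grasp; the last joint's range is limited). The gripper opens to 88 mm and grips with 3 to 60 N. Pads are 20 mm wide; open, the fingers measure 115 mm over their backs; the gripper's body (75 mm by 178 mm) begins 61 mm behind the grasp point.
Start: joints at [-1.157, 0.423, 1.63, -0, 1.089, -0.019], TCP at [262.149, -567.348, 302.675] pointing down, gripper open.
Joint ranges: [-3, 3], [-0.9, 2.11], [0.09, 2.58], [-1.31, 4.45], [0.11, 2.69], [-2.54, 2.54]. Speed limits (rad/s): [2.39, 2.39, 3.01, 3.14, 3.14, 3.14].

INTERFACE

Orientations are given as a rotation vector (axis times angle).
In Python, from workcell import telemetry, get_image, ctrl gives the robot as it stands.
- The arm moves only by the tool send_rows, never from a script. Its argument "rows" is a list of rows, each a list of 5 numbers: the shift along the tool's x, y, z in m, then the turn about the tool's z in rad, then the opening, from -1 (shut) to 1 (fully open). A call has 1 to 5 rows; each row shifts and turns the commanded pose from where the row before left it, along the tool's axes as they then stand; what a row does not reach is not made up. A row lasts 1/10 s, in which the tool goes at most 50 mm and 8.59 degrees, less where a joint would pass 70% of its speed; a pose out of reach is approached as far as the arm can. A call with a gripper value outside its range is refused whole. The fingers move at their own pace and stop on an object; the grip force is fixed at half the most. Time passes only in rows, so rows that do not move let the fingers close. It gives the time, the measured TCP pose, the force and the opening at its end, in the units of the state.
- telemetry.get_obs(): the state, without advancing time (a new reading comes with each control period).
- get_image(name): name is "scene" or "side" or "wrist"; returns a dict with "color" (480x640x3 uint8, blue, green, red), "z_map" (480x640 float32, mm along the optical axis (not along the pixel's ray), 0 where there is no reading), "camera_matrix" (3x3 intrinsics, pixels), "rvec" (rotation vector, rad) and "tvec" (3), from world to camera coordinates, as OpenCV has them. Camera axes: x right, y down, z forward; pixel columns grow to the right and rows downward; lengths in mm; the calibration is good to about 2 mm. The wrist camera is an equidistant fisheye: a pixel r from the principal point sees the ray r / f radians off the axis. A picture is of the moment at which its call begins.
- ctrl.close_job(): hands the job in, once; it reports no verdict.
The state is a dict: "t": time; "qpos": joint angles; "qvel": joint speeds; "joint_torque": joint torques, N m; "ee_pos": TCP position; "orientation": TCP orientation; "ft_force": force on the tool from outside, world axes, zero at the start; "moment": the same for the moment, N m; "width": finger opening in mm.
Only numpy, scipy, OpenCV 4.12 (cv2) and the standard library are available. Lean on these libraries where they do the work, as an engineer would, in place of code of your own. Each camera call takes 0.05 s, during which the arm holds its last target.

TASK

The shaking incubator has finished its run: press the long release bar along its front in the middle, so that both ends go down evenly and both catches let the clear hood spring up. When the hood is fully up, lift the vial rack out by its handle and stand it flat inside the steel tray, keeping it upright and setting it down rather than letting it drop. Leave the hood open and do not disturb the other things on the bench.

Things in the scene. Friction and masses are not known exactly. Their poses are not given: they have to be found in the camera images.
- incubator: Shaking incubator, fixed: pale box 290 mm wide (y), 396 mm deep (x from -216 to +180 mm), deck 95 mm high, clear hood on top (276 mm wide, x -118 to +120 mm, top 205 mm above the table when shut). Origin on the table under the hood's middle; x from its front to its back (release bar at -x, facing the robot), z up. Shaker platform under the hood, top 103 mm above the table.
- bar_mid (a point): Middle of the release bar's rounded top, the point to press, straight down. Bar 190 mm long (incubator's y), 40 mm wide, a 20 mm wide rounded rib along it; this point is 112 mm above the table at rest. Hinged along its rear edge 24 mm behind; travels about 10 mm here to a hard stop against springs (2 N at first, 8 to 10 N at the stop). Catches let go after 6 to 9 mm; then hold half a second.
- bar_left (a point): Left end of the bar's top (95 mm from bar_mid along the incubator's +y). The bar's hinge has some give: pressed more than about 15 to 20 mm off the middle, one end lags and the catch at that end does not let go.
- bar_right (a point): Right end of the bar's top (95 mm from bar_mid along the incubator's -y). Behind the bar the deck begins 31 mm from its middle line, with two catch hooks at y = +75 and -75 mm, 110 mm high; the shut hood begins 66 mm behind the middle line and its front leans back.
- release_bar (a joint): Tip angle of the release bar about its rear edge, rad: 0 at rest, 0.42 fully pressed; it springs back by itself.
- bar_tilt (a joint): How far the bar is askew, rad: 0 when both ends are equally high, positive when its left end is the higher one, limits -0.09 and 0.09; it springs back to 0.
- hood (a joint): Opening angle of the clear hood about its hinge at the back (incubator's x = +120 mm, 97 mm high), rad: 0 shut and latched, 1.6 fully up. When both catches let go, springs raise it gently (in about 2 s) and hold it up; it then stands behind the platform, its top edge about 340 mm above the table, leaving the platform free from above, front and sides.
- rack_handle (a point): Centre of the vial rack's handle (rack: the only thing on the platform, dark grey, 78 mm in x by 150 mm in y, two rows of four amber vials with caps up to 52 mm, about 0.45 kg). The handle is a bar 14 mm wide (rack's x), 90 mm long (rack's y), 12 mm high, on posts at y = +36 and -36 mm: grip it across x between them. Its centre is 80 mm above the rack's underside.
- tray_floor (a point): Centre of the floor of the empty stainless steel tray, fixed on the table left or right of the incubator: 250 mm (its x) by 190 mm (its y) outside, walls 3 mm thick and 16 mm high; this point lies on its inner floor, 3 mm above the table.
- tip_box: Bystander: closed pipette tip box 89 x 129 x 68 mm; origin under its centre. It stands on the other side of the incubator from the tray.
- reagent_bottle: Bystander: clear bottle, 86 mm across, 180 mm high; origin under its centre.
- amber_tall: Bystander: amber bottle, 48 mm across, 95 mm high; origin under its centre.
- amber_short: Bystander: amber bottle, 48 mm across, 75 mm high; origin under its centre.
- flask: Bystander: stoppered volumetric flask, 84 mm across, 185 mm high; origin under its centre.
- beaker: Bystander: glass beaker, 68 mm across, 85 mm high; origin under its centre.
- micropipette: Bystander: micropipette lying flat near the right edge of the work area, 220 mm long, 27 mm high; origin under its middle on the table.
- rack: The vial rack; origin at the centre of its underside (80 mm below rack_handle), z up, x across and y along its handle.

How it is judged:
By the outcome, as a careful person would: the job done as asked, in the order asked, and still so for the second after the job is handed in, with the robot touching nothing.
It also fails if it takes over 61 s, if anything falls off the work surface, if the arm or the gripper's body presses on something with over 40 N, if the wrist force passes 120 N, or if a joint passes its speed limit or range.

## Working session

There is one attempt and no reset: what is moved stays moved. The work goes in short steps, Python scripts to look and compute and a tool call to move; the robot and the scene stay as the last step left them, time stands still between calls to the robot, and variables do not carry over. Pictures are saved under pics/ and viewed, and the job is handed in when it is done.

Besides the shell and the picture viewer there is one more tool, called by a JSON object that holds its "name" and its "arguments", one argument or row to a line. send_rows: Moves the arm, as the interface text tells. Its arguments: {"type":"object","properties":{"rows":{"type":"array"}},"required":["rows"]}

```bash
mkdir -p pics; ls
cat > h.py <<'E'
import numpy as np, cv2
from workcell import telemetry, get_image, ctrl
def cam(name,save=None):
    d=get_image(name)
    if save: cv2.imwrite('pics/'+save+'.png',d['color'])
    return d
def world(d):
    z=d['z_map'].astype(float);K=d['camera_matrix'];R=cv2.Rodrigues(np.array(d['rvec'],float))[0];t=np.array(d['tvec'],float).reshape(3)
    v,u=np.mgrid[:z.shape[0],:z.shape[1]]
    P=np.stack([(u-K[0,2])/K[0,0]*z,(v-K[1,2])/K[1,1]*z,z],-1)
    W=(P-t)@R
    W[z==0]=np.nan
    return W
E
python3 - <<'E'
from h import *
np.set_printoptions(suppress=True,precision=3)
for n in ['scene','side','wrist']:
    d=cam(n,n+'0'); np.savez(n+'0.npz',**{k:np.array(v) for k,v in d.items()})
    R=cv2.Rodrigues(np.array(d['rvec'],float))[0]
    print(n,d['camera_matrix'].tolist(),'cam pos',-R.T@np.array(d['tvec']).reshape(3),'fwd',R[2])
print(telemetry.get_obs())
E
```

```text
pics
scene [[557.0284357942475, 0.0, 320.6124610107164], [0.0, 557.0284357942475, 245.02920304549974], [0.0, 0.0, 1.0]] cam pos [1784.328 -617.39  1028.255] fwd [-0.73   0.391 -0.561]
side [[469.00139514970544, 0.0, 317.0415831010473], [0.0, 469.00139514970544, 243.93664881881577], [0.0, 0.0, 1.0]] cam pos [ 136.327  981.94  1125.659] fwd [ 0.325 -0.67  -0.667]
wrist [[371.64829954431775, 0.0, 316.0801439964616], [0.0, 371.64829954431775, 241.34020229617119], [0.0, 0.0, 1.0]] cam pos [ 328.252 -536.464  384.263] fwd [-0.241 -0.11  -0.964]
{'t': 0.15, 'qpos': array([-1.157,  0.424,  1.63 , -0.   ,  1.089, -0.019]), 'qvel': array([-0.001, -0.002, -0.003,  0.001,  0.   ,  0.   ]), 'joint_torque': array([  0.001, -54.498, -27.392,   0.064,   0.02 ,  -0.   ]), 'ee_pos': array([ 261.997, -567.07 ,  302.094]), 'orientation': array([-3.067, -0.674,  0.   ]), 'ft_force': array([-0.552, -0.551,  0.421]), 'moment': array([-0.016,  0.001,  0.029]), 'width': 87.9155231940173}
```

View pics/scene0.png

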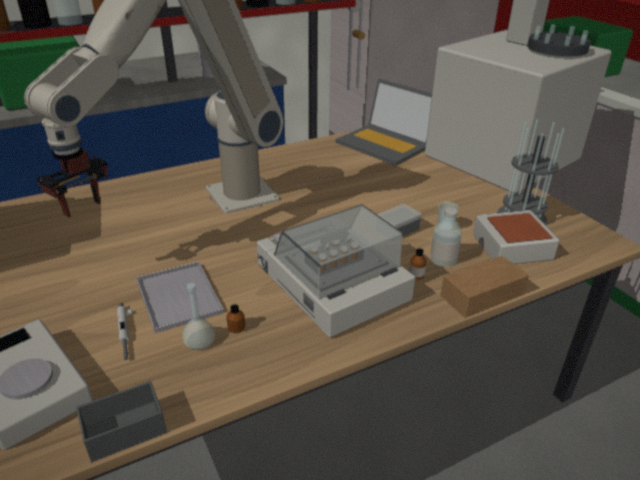

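View pics/side0.png

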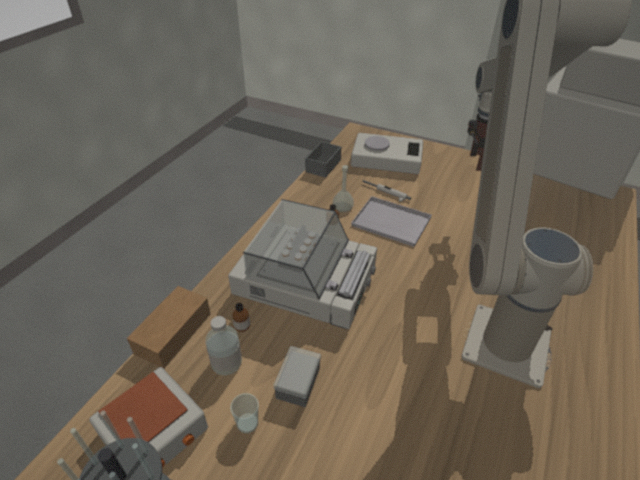

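View pics/wrist0.png

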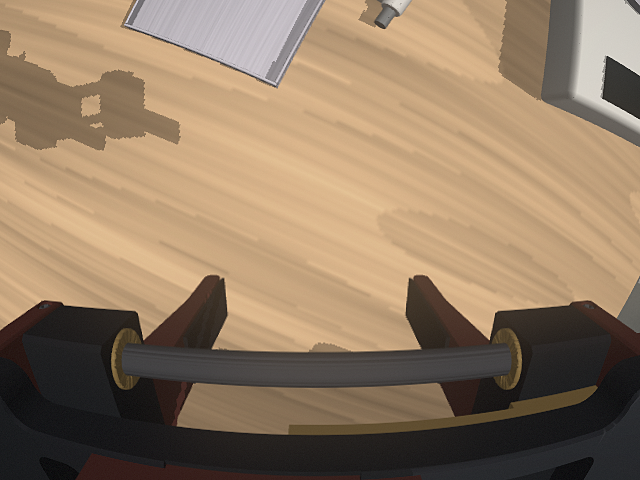

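The scene view shows the incubator around (335,270), the tray at (180,295) and the micropipette at (124,325). In the side view the release bar is at (355,275) and the tray is at (392,220). Next I'll build a cloud from both cameras.

```bash
cat > top.py <<'E'
from h import *
import sys
def topmap(files,out,x0=300,x1=1000,y0=-500,y1=400,s=1.0):
    W_=int((y1-y0)/s);H_=int((x1-x0)/s)
    img=np.zeros((H_,W_,3),np.uint8);hm=np.full((H_,W_),-1e3)
    for f in files:
        d=dict(np.load(f)); W=world(d).reshape(-1,3);c=d['color'].reshape(-1,3)
        ok=np.isfinite(W).all(1)&(W[:,2]<400); W=W[ok];c=c[ok]
        o=np.argsort(W[:,2]);W=W[o];c=c[o]
        i=((x1-W[:,0])/s).astype(int);j=((y1-W[:,1])/s).astype(int)
        m=(i>=0)&(i<H_)&(j>=0)&(j<W_)
        for a,b,z,cc in zip(i[m],j[m],W[m,2],c[m]):
            if z>hm[a,b]: hm[a:a+2,b:b+2]=z; img[a:a+2,b:b+2]=cc
    return img,hm
if __name__=='__main__':
    img,hm=topmap(['scene0.npz','side0.npz'],'a',s=1.5)
    g=cv2.applyColorMap(np.clip(hm*255/250,0,255).astype(np.uint8),cv2.COLORMAP_JET)
    cv2.imwrite('pics/top_c.png',img);cv2.imwrite('pics/top_h.png',g)
E
python3 top.py
```

```text
(no output)
```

View pics/top_c.png

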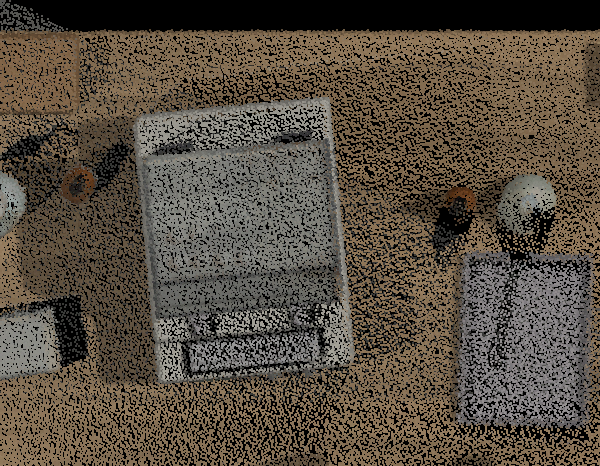

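View pics/top_h.png

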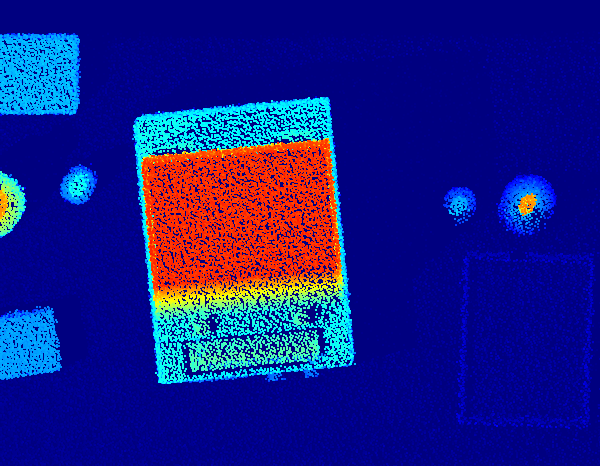

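Top map (1.5 mm/px): the incubator is centred near (243,240), turned a few degrees. The bar is at (255,352) and the tray at (526,340). The flask at (527,203) and the amber bottle at (460,203) stand just behind the tray. Now I'll fit each of these.

Run:
```python
from h import *
np.set_printoptions(suppress=True,precision=2)
Ws={n:world(dict(np.load(n+'0.npz'))).reshape(-1,3) for n in ['scene','side']}
A=np.vstack(list(Ws.values()));A=A[np.isfinite(A).all(1)]
def box(m,lab,P=A):
    p=P[m]; r=cv2.minAreaRect(p[:,:2].astype(np.float32)); print(lab,len(p),r); return r
for n,P in list(Ws.items())+[('both',A)]:
    P=P[np.isfinite(P).all(1)]
    x,y,z=P.T
    inc=(x>420)&(x<860)&(y>-135)&(y<205)
    box(inc&(z>60)&(z<130),n+' body',P)
    box(inc&(z>196)&(z<220),n+' hoodtop',P)
    tr=(x>340)&(x<640)&(y>-500)&(y<-270)
    box(tr&(z>8)&(z<22),n+' trayrim',P)
    print('table z',np.median(z[(x>500)&(x<700)&(y<-150)&(y>-250)]),'tray floor',np.median(z[(x>420)&(x<560)&(y<-340)&(y>-440)]), 'rim98',np.percentile(z[tr],99), 'deck', np.median(z[inc&(x>790)&(z>80)]))
```

```text
scene body 4740 ((644.2982177734375, 32.3939208984375), (402.96417236328125, 293.98980712890625), 6.031201362609863)
scene hoodtop 4009 ((683.3914794921875, 38.74018859863281), (193.9660186767578, 283.7491455078125), 5.244566917419434)
scene trayrim 429 ((492.61529541015625, -389.1175842285156), (191.0608367919922, 263.02642822265625), 88.33184814453125)
table z -5.1710446844884705 tray floor -371.49223139782157 rim98 15.233701418475741 deck 92.44370940451219
side body 4656 ((631.3025512695312, 35.19610595703125), (408.8108215332031, 298.689697265625), 5.731613636016846)
side hoodtop 4045 ((674.6600952148438, 38.0792236328125), (196.84625244140625, 286.6226501464844), 5.644791126251221)
side trayrim 1220 ((489.0103759765625, -386.2463684082031), (227.6620635986328, 295.54522705078125), 89.40518951416016)
table z 5.08889510511365 tray floor 7.381258369874838 rim98 23.122625282294095 deck 97.2541865188741
both body 9396 ((635.9710693359375, 34.52876281738281), (417.96783447265625, 300.95013427734375), 5.731613636016846)
both hoodtop 8054 ((678.1557006835938, 38.55265808105469), (204.2093505859375, 286.0078430175781), 5.341015338897705)
both trayrim 1649 ((489.0103759765625, -386.2463684082031), (227.6620635986328, 295.54522705078125), 89.40518951416016)
table z -4.554965340819719 tray floor 0.15911657074461447 rim98 19.855974538686326 deck 92.84046121992631
```

```bash
cat >> h.py <<'E'
def fix(W,d=None):
    # rigidly level cloud to table z=0 via plane fit
    P=W.reshape(-1,3);P=P[np.isfinite(P).all(1)]
    m=(abs(P[:,2])<14)&(P[:,0]>350)&(P[:,0]<880)&(P[:,1]>-300)&(P[:,1]<330)
    Q=P[m]
    for _ in range(6):
        c=np.linalg.lstsq(np.c_[Q[:,:2],np.ones(len(Q))],Q[:,2],rcond=None)[0]
        r=P[:,2]-P[:,:2]@c[:2]-c[2]; Q=P[m&(abs(r)<3)]
    n=np.array([-c[0],-c[1],1]);n/=np.linalg.norm(n)
    ax=np.cross(n,[0,0,1]);R=cv2.Rodrigues(ax)[0]
    o=np.array([600.,0,0]);o[2]=c[0]*600+c[2]
    return (W-o)@R.T+[600,0,0],c
E
python3 - <<'E'
from h import *
from scipy.spatial.transform import Rotation as Ro
np.set_printoptions(suppress=True,precision=3)
o=telemetry.get_obs();T=Ro.from_rotvec(o['orientation']).as_matrix();print(T)
d=dict(np.load('wrist0.npz'));R=cv2.Rodrigues(d['rvec'])[0];C=-R.T@d['tvec'].reshape(3);print('cam in tool',T.T@(C-o['ee_pos']), 'R cam in tool',T.T@R.T)
for n in ['scene','side']:
    W,c=fix(world(dict(np.load(n+'0.npz'))));print(n,c)
    P=W.reshape(-1,3);P=P[np.isfinite(P).all(1)];x,y,z=P.T
    def box(m,lab):
        p=P[m].astype(np.float32);print(lab,len(p),cv2.minAreaRect(p[:,:2]), 'z',np.median(p[:,2]))
    inc=(x>420)&(x<860)&(y>-135)&(y<205)
    box(inc&(z>88)&(z<100),'deck'); box(inc&(z>197)&(z<215),'hood')
    tr=(x>340)&(x<640)&(y>-500)&(y<-270)
    box(tr&(z>9)&(z<22),'tray')
    fl=(x>600)&(x<800)&(y<-340)&(y>-450)&(z>15); box(fl,'flask');box((x>640)&(x<760)&(y<-250)&(y>-340)&(z>15),'amb')
    box((abs(y)<70)&(x>400)&(x<520)&(z>106)&(z<125),'barrib')
E
```

```text
[[ 0.908  0.419 -0.   ]
 [ 0.419 -0.908  0.001]
 [-0.    -0.001 -1.   ]]
cam in tool [ 72.982  -0.091 -82.169] R cam in tool [[-0.    -0.964 -0.265]
 [ 1.    -0.     0.   ]
 [-0.    -0.265  0.964]]
scene [ 0.001 -0.001 -2.417]Traceback (most recent call last):
  File "<stdin>", line 12, in <module>
  File "<stdin>", line 10, in box
cv2.error: OpenCV(4.12.0) /io/opencv/modules/imgproc/src/convhull.cpp:143: error: (-215:Assertion failed) total >= 0 && (depth == CV_32F || depth == CV_32S) in function 'convexHull'
```

Run:
```python
from h import *
np.set_printoptions(suppress=True,precision=3)
for n in ['scene','side']:
    W,c=fix(world(dict(np.load(n+'0.npz'))));print(n,c)
    P=W.reshape(-1,3);P=P[np.isfinite(P).all(1)];x,y,z=P.T
    def box(m,lab):
        p=P[m].astype(np.float32)
        if len(p)>3: print(lab,len(p),np.round(np.array(sum([list(a) if not np.isscalar(a) else [a] for a in cv2.minAreaRect(np.ascontiguousarray(p[:,:2]))],[])),1), 'z',np.median(p[:,2]))
    inc=(x>420)&(x<860)&(y>-135)&(y<205)
    box(inc&(z>80)&(z<105),'deck'); box(inc&(z>195)&(z<220),'hood')
    tr=(x>340)&(x<640)&(y>-500)&(y<-270)
    box(tr&(z>9)&(z<22),'tray')
    fl=(x>600)&(x<800)&(y<-340)&(y>-450)&(z>15); box(fl,'flask');box((x>640)&(x<760)&(y<-250)&(y>-340)&(z>15),'amb')
    box((abs(y)<70)&(x>400)&(x<520)&(z>104)&(z<125),'barrib')
    print(np.percentile(z[inc],[50,90,99]))
```

```text
scene [ 0.001 -0.001 -2.417]
deck 2926 [644.4  32.5 400.9 291.3   5.5] z 94.467514
hood 4116 [683.4  38.6 194.6 283.5   5. ] z 204.98761
tray 471 [ 492.7 -389.4  190.6  264.2   87.8] z 14.129601
flask 1044 [ 675.7 -396.1  104.5  125.    86.5] z 52.93356
amb 366 [ 700.8 -290.4   47.5   38.9   75. ] z 46.40054
barrib 9 [479.3 -64.2   6.   22.4  66.3] z 109.86116
[ 52.885 204.676 208.083]
side [-0.    -0.002  3.974]
deck 2542 [636.7  35.2 397.4 298.5   5.6] z 94.33241
hood 3962 [675.7  37.8 194.7 286.5   5.6] z 204.82968
tray 336 [ 494.7 -387.7  202.1  267.5   87.6] z 13.466621
flask 436 [ 668.  -397.   120.2  103.6    0.1] z 53.227703
amb 51 [ 683.1 -289.1   30.5   27.3   27.2] z 66.87155
barrib 352 [484.5   1.6  60.5 141.8   5.6] z 107.56889
[109.03  205.602 208.652]
```

```bash
cat > plan.py <<'E'
from h import *
from scipy.spatial.transform import Rotation as Ro
def state():
    o=telemetry.get_obs();T=Ro.from_rotvec(o['orientation']).as_matrix()
    yaw=np.arctan2(T[1,0],T[0,0]);return o,T,yaw
def plan(x,y,z,yaw,vmax=48,g=-1,nmax=99):
    o,T,y0=state();p=o['ee_pos'];dl=np.array([x,y,z])-p;dy=(yaw-y0+1e-6+np.pi)%(2*np.pi)-np.pi
    n=max(int(np.ceil(max(np.linalg.norm(dl)/vmax,abs(dy)/.148))),1)
    print('t',o['t'],'p',np.round(p,1),'yaw',round(y0,4),'n',n,'d',np.round(dl,1),round(dy,3),'w',round(o['width'],1),'F',np.round(o['ft_force'],1))
    for k in range(min(n,nmax)):
        a=y0+dy*k/n
        R=np.array([[np.cos(a),np.sin(a),0],[np.sin(a),-np.cos(a),0],[0,0,-1]])
        s=R.T@dl/n/1000
        print([round(v,4) for v in s]+[round(-dy/n,4),g])
if __name__=='__main__':
    import sys;a=[float(v) for v in sys.argv[1:]];plan(*a)
E
python3 plan.py 420 13 302 3.238
```

```text
t 0.15 p [ 262.  -567.1  302.1] yaw 0.4328 n 19 d [ 1.580e+02  5.801e+02 -1.000e-01] 2.805 w 87.9 F [-0.6 -0.6  0.4]
[np.float64(0.0204), np.float64(-0.0242), np.float64(0.0), np.float64(-0.1476), -1]
[np.float64(0.0237), np.float64(-0.021), np.float64(0.0), np.float64(-0.1476), -1]
[np.float64(0.0265), np.float64(-0.0173), np.float64(0.0), np.float64(-0.1476), -1]
[np.float64(0.0288), np.float64(-0.0132), np.float64(0.0), np.float64(-0.1476), -1]
[np.float64(0.0304), np.float64(-0.0088), np.float64(0.0), np.float64(-0.1476), -1]
[np.float64(0.0314), np.float64(-0.0042), np.float64(0.0), np.float64(-0.1476), -1]
[np.float64(0.0316), np.float64(0.0004), np.float64(0.0), np.float64(-0.1476), -1]
[np.float64(0.0312), np.float64(0.0051), np.float64(0.0), np.float64(-0.1476), -1]
[np.float64(0.0301), np.float64(0.0096), np.float64(0.0), np.float64(-0.1476), -1]
[np.float64(0.0284), np.float64(0.014), np.float64(0.0), np.float64(-0.1476), -1]
[np.float64(0.026), np.float64(0.018), np.float64(0.0), np.float64(-0.1476), -1]
[np.float64(0.0231), np.float64(0.0216), np.float64(0.0), np.float64(-0.1476), -1]
[np.float64(0.0197), np.float64(0.0248), np.float64(0.0), np.float64(-0.1476), -1]
[np.float64(0.0158), np.float64(0.0274), np.float64(0.0), np.float64(-0.1476), -1]
[np.float64(0.0116), np.float64(0.0294), np.float64(0.0), np.float64(-0.1476), -1]
[np.float64(0.0072), np.float64(0.0308), np.float64(0.0), np.float64(-0.1476), -1]
[np.float64(0.0025), np.float64(0.0315), np.float64(0.0), np.float64(-0.1476), -1]
[np.float64(-0.0021), np.float64(0.0316), np.float64(0.0), np.float64(-0.1476), -1]
[np.float64(-0.0067), np.float64(0.0309), np.float64(0.0), np.float64(-0.1476), -1]
```

{"name": "send_rows", "arguments": {
  "rows": [
    [0.02, -0.024, 0, -0.147, -1],
    [0.024, -0.021, 0, -0.147, -1],
    [0.026, -0.017, 0, -0.147, -1],
    [0.029, -0.013, 0, -0.147, -1],
    [0.03, -0.009, 0, -0.147, -1]
  ]
}}

```text
t: 0.65
ee_pos: [303.7, -414.3, 302.4]
orientation: [-2.616, -1.739, -0.0]
ft_force: [0.3, 0.3, -0.0]
width: 51.0
```

{"name": "send_rows", "arguments": {
  "rows": [
    [0.031, -0.004, 0, -0.147, -1],
    [0.032, 0, 0, -0.147, -1],
    [0.031, 0.005, 0, -0.147, -1],
    [0.03, 0.01, 0, -0.147, -1],
    [0.028, 0.014, 0, -0.147, -1]
  ]
}}

```text
t: 1.15
ee_pos: [346.0, -262.5, 302.6]
orientation: [-1.816, -2.563, -0.0]
ft_force: [0.4, 0.5, 0.1]
width: 11.2
```

```bash
sed -i 's/round(v,4) for v in s/round(float(v),4) for v in s/;s/\[round(-dy/[round(float(-dy)/1/' plan.py; sed -i 's#round(float(-dy)/1/n,4)#round(float(-dy/n),4)#' plan.py; python3 plan.py 420 13 302 3.238; python3 -c "
from workcell import telemetry;print(telemetry.get_obs()['qpos'])"
```

```text
t 1.15 p [ 346.  -262.5  302.6] yaw 1.9087 n 9 d [ 74.  275.5  -0.6] 1.329 w 11.2 F [0.4 0.5 0.1]
[np.float64(0.0262), np.float64(0.0179), np.float64(0.0001), np.float64(-0.1477), -1]
[np.float64(0.0232), np.float64(0.0216), np.float64(0.0001), np.float64(-0.1477), -1]
[np.float64(0.0198), np.float64(0.0247), np.float64(0.0001), np.float64(-0.1477), -1]
[np.float64(0.016), np.float64(0.0274), np.float64(0.0001), np.float64(-0.1477), -1]
[np.float64(0.0118), np.float64(0.0294), np.float64(0.0001), np.float64(-0.1477), -1]
[np.float64(0.0073), np.float64(0.0308), np.float64(0.0001), np.float64(-0.1477), -1]
[np.float64(0.0027), np.float64(0.0316), np.float64(0.0001), np.float64(-0.1477), -1]
[np.float64(-0.002), np.float64(0.0316), np.float64(0.0001), np.float64(-0.1477), -1]
[np.float64(-0.0066), np.float64(0.031), np.float64(0.0001), np.float64(-0.1477), -1]
[-6.76446997e-01  1.38735963e-01  2.03232704e+00  3.65662771e-05
  9.70699502e-01 -1.01434927e+00]sed: -e expression #1, char 88: unknown option to 's'
```

{"name": "send_rows", "arguments": {
  "rows": [
    [0.026, 0.018, 0, -0.148, -1],
    [0.023, 0.022, 0, -0.148, -1],
    [0.02, 0.025, 0, -0.148, -1],
    [0.016, 0.027, 0, -0.148, -1],
    [0.012, 0.029, 0, -0.148, -1]
  ]
}}

```text
t: 1.65
ee_pos: [387.9, -110.0, 302.7]
orientation: [0.766, 3.047, 0.0]
ft_force: [0.2, 0.2, -0.5]
width: 0.0
```

{"name": "send_rows", "arguments": {
  "rows": [
    [0.007, 0.031, 0, -0.148, -1],
    [0.003, 0.032, 0, -0.148, -1],
    [-0.002, 0.032, 0, -0.148, -1],
    [-0.007, 0.031, 0, -0.148, -1],
    [0, 0, 0, 0, -1]
  ]
}}

```text
t: 2.15
ee_pos: [422.5, 14.3, 302.8]
orientation: [-0.157, 3.137, 0.001]
ft_force: [-0.4, -0.4, -0.9]
width: 0.4
```

Run:
```python
import re
s=open('plan.py').read()
s=re.sub(r"print\(\[round\(v,4\).*",'print([round(float(v),4) for v in s]+[round(float(-dy/n),4),g])',s)
open('plan.py','w').write(s)
from h import *
d=cam('wrist','wrist1'); np.savez('wrist1.npz',**{k:np.array(v) for k,v in d.items()})
from plan import *
o,T,y=state();print(o,y)
```

```text
{'t': 2.2, 'qpos': array([ 2.90666672e-03,  1.19316412e-01,  2.05571495e+00, -9.42103847e-05,
        9.66747209e-01, -1.66358850e+00]), 'qvel': array([-0.04352458, -0.00568333,  0.01636738, -0.00872303,  0.00193776,
        0.02067704]), 'joint_torque': array([ 1.23565335e+00, -3.23407137e+01, -2.51610929e+01,  1.18900384e-01,
        4.77002628e-03, -2.75552021e-01]), 'ee_pos': array([421.96058733,  13.10874604, 302.58732499]), 'orientation': array([ 1.50340935e-01, -3.13780387e+00,  1.08540029e-04]), 'ft_force': array([ 1.05253515,  1.29095286, -0.54527027]), 'moment': array([ 0.03925051, -0.19145255,  0.03561539]), 'width': 0.3417054179354616} -3.045840307267766
```

View pics/wrist1.png

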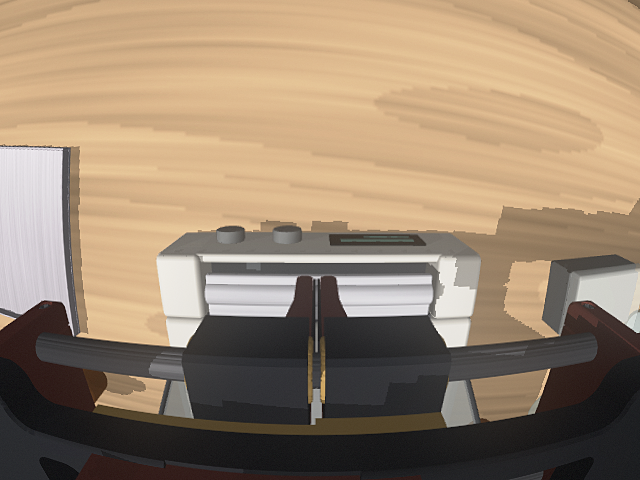

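The wrist view has the bar at rows 275–315 and columns about 205–437, with the closed fingertips near (318,280) in front of it. I'll get the bar geometry from the wrist depth.

```bash
cat >> h.py <<'E'
def fworld(d):
    z=d['z_map'].astype(float);K=d['camera_matrix'];R=cv2.Rodrigues(np.array(d['rvec'],float))[0];t=np.array(d['tvec'],float).reshape(3)
    v,u=np.mgrid[:z.shape[0],:z.shape[1]]
    a=(u-K[0,2])/K[0,0];b=(v-K[1,2])/K[1,1];r=np.hypot(a,b)+1e-9
    k=np.tan(np.minimum(r,1.5))/r
    P=np.stack([a*k*z,b*k*z,z],-1);W=(P-t)@R;W[z==0]=np.nan
    return W
E
python3 - <<'E'
from h import *
np.set_printoptions(suppress=True,precision=1,linewidth=200)
d=dict(np.load('wrist1.npz'));W=fworld(d)
# table check
print('table',np.nanmedian(W[50:200,150:450,2]))
for u in [180,200,204,208,215,240,270,370,400,425,432,436,440,460]:
    print(u,[tuple(np.round(W[v,u]).tolist()) for v in range(254,320,5)])
E
```

```text
table 0.2534493412038721
180 [(455.0, -102.0, 89.0), (458.0, -100.0, 94.0), (462.0, -99.0, 96.0), (467.0, -100.0, 94.0), (471.0, -99.0, 96.0), (477.0, -100.0, 94.0), (482.0, -101.0, 94.0), (485.0, -100.0, 96.0), (490.0, -100.0, 96.0), (495.0, -100.0, 96.0), (501.0, -101.0, 95.0), (506.0, -101.0, 95.0), (511.0, -101.0, 95.0), (518.0, -103.0, 92.0)]
200 [(454.0, -84.0, 87.0), (458.0, -83.0, 89.0), (462.0, -83.0, 90.0), (466.0, -83.0, 91.0), (471.0, -82.0, 91.0), (475.0, -82.0, 92.0), (480.0, -82.0, 92.0), (484.0, -82.0, 93.0), (489.0, -82.0, 93.0), (493.0, -82.0, 94.0), (498.0, -82.0, 94.0), (503.0, -82.0, 95.0), (509.0, -82.0, 94.0), (516.0, -83.0, 91.0)]
204 [(454.0, -80.0, 86.0), (457.0, -79.0, 89.0), (466.0, -82.0, 79.0), (470.0, -82.0, 81.0), (474.0, -82.0, 81.0), (479.0, -81.0, 82.0), (483.0, -81.0, 84.0), (488.0, -81.0, 84.0), (481.0, -73.0, 110.0), (495.0, -79.0, 90.0), (499.0, -79.0, 92.0), (504.0, -79.0, 92.0), (510.0, -79.0, 91.0), (393.0, -15.0, 310.0)]
208 [(453.0, -76.0, 88.0), (457.0, -76.0, 88.0), (470.0, -82.0, 66.0), (474.0, -81.0, 68.0), (465.0, -72.0, 103.0), (469.0
[... 2659 characters left out ...]
, 95.0), (483.0, 129.0, 94.0), (488.0, 130.0, 93.0), (494.0, 132.0, 91.0)]
440 [(433.0, 124.0, 87.0), (436.0, 123.0, 92.0), (440.0, 124.0, 93.0), (445.0, 125.0, 93.0), (449.0, 125.0, 95.0), (454.0, 127.0, 92.0), (458.0, 127.0, 94.0), (463.0, 128.0, 94.0), (468.0, 129.0, 94.0), (472.0, 130.0, 95.0), (477.0, 131.0, 95.0), (482.0, 133.0, 94.0), (487.0, 133.0, 95.0), (494.0, 137.0, 90.0)]
460 [(431.0, 142.0, 89.0), (434.0, 141.0, 94.0), (438.0, 141.0, 96.0), (443.0, 142.0, 96.0), (447.0, 144.0, 95.0), (452.0, 145.0, 95.0), (457.0, 146.0, 95.0), (461.0, 147.0, 95.0), (466.0, 148.0, 95.0), (471.0, 149.0, 95.0), (476.0, 150.0, 96.0), (481.0, 152.0, 95.0), (486.0, 153.0, 95.0), (493.0, 156.0, 92.0)]
```

```bash
python3 - <<'E'
from h import *
d=dict(np.load('wrist1.npz'));W=fworld(d)
P=W.reshape(-1,3);P=P[np.isfinite(P).all(1)]
m=(P[:,2]>108.5)&(P[:,2]<116)&(P[:,0]>430)&(P[:,0]<510)&(P[:,1]>-120)&(P[:,1]<160)
m2=m&((P[:,1]<-10)|(P[:,1]>58))
p=P[m2].astype(np.float32);r=cv2.minAreaRect(np.ascontiguousarray(p[:,:2]));print(r,len(p),np.percentile(p[:,2],[50,98]))
c=np.polyfit(p[:,1],p[:,0],1);print(c,np.polyval(c,22),'yaw',-np.arctan(c[0]))
E
python3 plan.py 472.5 22 235 3.235
```

```text
((472.0918884277344, 21.575653076171875), (17.10310173034668, 190.4477996826172), 5.408387660980225) 2319 [111.13586426 112.90343353]
[-9.69475367e-02  4.73683823e+02] 471.5509770229732 yaw 0.09664550710004953
t 2.2 p [422.   13.1 302.6] yaw -3.0458 n 2 d [ 50.5   8.9 -67.6] -0.002 w 0.3 F [ 1.1  1.3 -0.5]
[-0.0256, 0.002, 0.0338, 0.0012, -1]
[-0.0256, 0.002, 0.0338, 0.0012, -1]
```

{"name": "send_rows", "arguments": {
  "rows": [
    [-0.025, 0.002, 0, 0, -1],
    [-0.025, 0.002, 0.03, 0, -1],
    [0, 0, 0.03, 0, -1],
    [0, 0, 0.03, 0, -1],
    [0, 0, 0, 0, -1]
  ]
}}

```text
t: 2.7
ee_pos: [468.8, 19.5, 209.6]
orientation: [0.142, -3.131, -0.0]
ft_force: [-0.4, 0.2, -1.0]
width: 0.8
```

```bash
python3 plan.py 472 21.6 200 3.237
```

```text
t 2.7 p [468.8  19.5 209.6] yaw -3.0511 n 1 d [ 3.2  2.1 -9.6] 0.005 w 0.8 F [-0.4  0.2 -1. ]
[-0.0034, 0.0018, 0.0096, -0.0049, -1]
```

{"name": "send_rows", "arguments": {
  "rows": [
    [-0.003, 0.002, 0.006, 0, -1],
    [0, 0, 0, 0, -1],
    [0, 0, 0, 0, -1]
  ]
}}

```text
t: 3.0
ee_pos: [474.7, 22.7, 207.9]
orientation: [-0.146, 3.136, -0.0]
ft_force: [0.6, 0.1, -0.2]
width: 0.6
```

```bash
python3 plan.py 472 21.6 183 3.237;python3 - <<'E'
from h import *
d=cam('wrist','wrist2')
d=cam('side','side2')
cv2.imwrite('pics/side2c.png',cv2.resize(d['color'][150:350,200:440],None,fx=3,fy=3))
E
```

```text
t 3.0 p [474.7  22.7 207.9] yaw -3.0488 n 1 d [ -2.7  -1.1 -24.9] 0.003 w 0.6 F [ 0.6  0.1 -0.2]
[0.0028, -0.0008, 0.0249, -0.0027, -1]
```

View pics/wrist2.png

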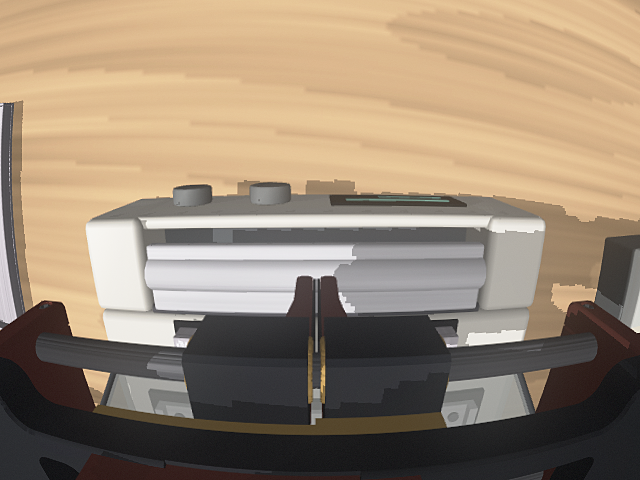

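View pics/side2c.png

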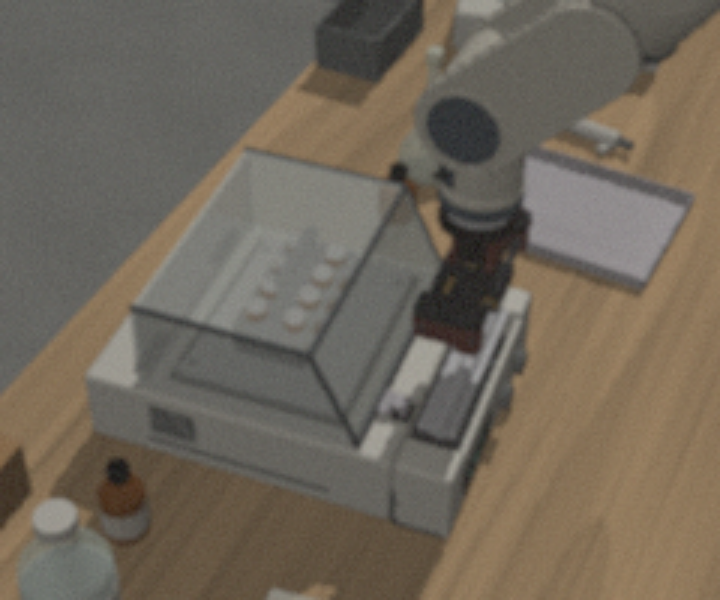

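The wrist view shows the tips at (318,280) above the bar, whose columns run from about 146 to 487 (middle 317). Next I'll read the settled pose and check the rib in a second cloud.

```bash
python3 - <<'E'
from h import *
d=cam('wrist');W=fworld(d)
P=W.reshape(-1,3);P=P[np.isfinite(P).all(1)]
m=(P[:,2]>108.5)&(P[:,2]<116)&(P[:,0]>430)&(P[:,0]<510)&(P[:,1]>-120)&(P[:,1]<160)&((P[:,1]<-20)|(P[:,1]>60))
p=P[m].astype(np.float32);print(cv2.minAreaRect(np.ascontiguousarray(p[:,:2])))
E
python3 plan.py 472.3 21.6 190 3.237
```

```text
((472.0968017578125, 21.742889404296875), (186.3176727294922, 54.69989013671875), 83.38684844970703)
t 3.15 p [474.4  22.8 207.6] yaw -3.0485 n 1 d [ -2.1  -1.2 -17.6] 0.002 w 1.0 F [ 1.  -0.8 -0.1]
[0.0022, -0.001, 0.0176, -0.0023, -1]
```

{"name": "send_rows", "arguments": {
  "rows": [
    [0.002, -0.001, 0.008, 0, -1],
    [0, 0, 0.005, 0, -1],
    [0, 0, 0, 0, -1]
  ]
}}

```text
t: 3.45
ee_pos: [471.5, 21.6, 192.8]
orientation: [0.146, -3.136, -0.0]
ft_force: [-0.0, 0.6, -0.3]
width: 0.3
```

```bash
python3 plan.py 472.3 21.6 184 3.237
```

```text
t 3.45 p [471.5  21.6 192.8] yaw -3.0484 n 1 d [ 0.8 -0.  -8.8] 0.002 w 0.3 F [-0.   0.6 -0.3]
[-0.0008, -0.0001, 0.0088, -0.0023, -1]
```

{"name": "send_rows", "arguments": {
  "rows": [
    [0, 0, 0.002, 0, -1],
    [0, 0, 0.002, 0, -1],
    [0, 0, 0.002, 0, -1],
    [0, 0, 0.002, 0, -1]
  ]
}}

```text
t: 3.85
ee_pos: [470.1, 21.6, 185.5]
orientation: [0.146, -3.133, -0.0]
ft_force: [-9.2, -0.3, 11.2]
width: 0.3
```

{"name": "send_rows", "arguments": {
  "rows": [
    [0, 0, 0.002, 0, -1],
    [0, 0, 0.001, 0, -1],
    [0, 0, 0, 0, -1],
    [0, 0, 0, 0, -1],
    [0, 0, 0, 0, -1]
  ]
}}

```text
t: 4.35
ee_pos: [471.0, 21.5, 182.6]
orientation: [0.146, -3.135, 0.0]
ft_force: [-5.4, -0.8, 5.8]
width: 0.6
```

Run:
```python
from h import *
d=cam('side','side3')
cv2.imwrite('pics/side3c.png',cv2.resize(d['color'][150:350,200:440],None,fx=3,fy=3))
print(telemetry.get_obs())
```

```text
{'t': 4.4, 'qpos': array([ 2.05665569e-02,  3.95762595e-01,  2.04155557e+00, -2.00116755e-04,
        7.07118726e-01, -1.64340322e+00]), 'qvel': array([ 0.00131952, -0.00012889, -0.00043837, -0.00014018,  0.00147282,
        0.00014485]), 'joint_torque': array([ 2.42848629e-01, -4.10684109e+01, -1.95629096e+01,  1.12296066e-01,
       -1.41009886e+00, -1.78391150e-03]), 'ee_pos': array([470.98710125,  21.56060499, 182.61779444]), 'orientation': array([ 1.46409795e-01, -3.13532943e+00,  8.74856613e-05]), 'ft_force': array([-5.06938763, -1.37475651,  6.0939895 ]), 'moment': array([-0.07529629,  0.75854888,  0.01136719]), 'width': 0.12664042204871126}
```

View pics/side3c.png

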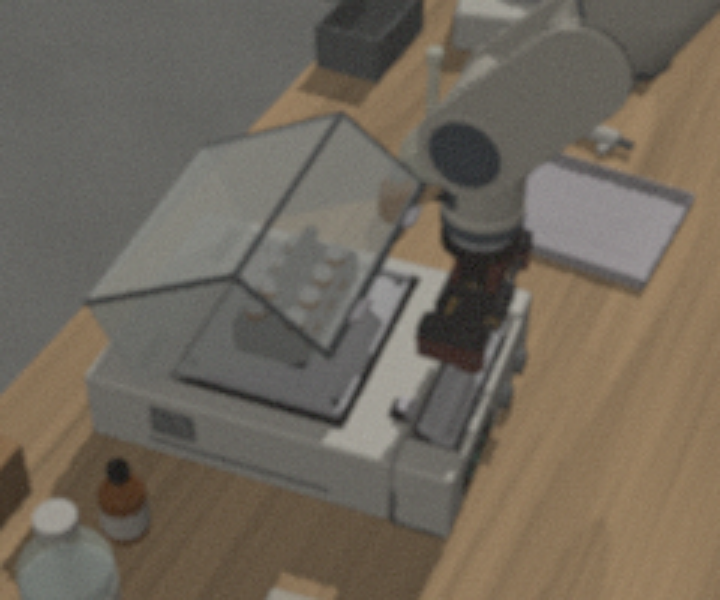

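Both catches let go and the hood is rising evenly. I'll hold a bit longer, then retreat up and toward the robot.

{"name": "send_rows", "arguments": {
  "rows": [
    [0, 0, 0, 0, -1],
    [0, 0, 0, 0, -1],
    [0, 0, 0, 0, -1]
  ]
}}

```text
t: 4.7
ee_pos: [471.0, 21.6, 182.6]
orientation: [0.146, -3.135, 0.0]
ft_force: [-4.8, -0.4, 7.0]
width: 0.4
```

{"name": "send_rows", "arguments": {
  "rows": [
    [0, 0, -0.01, 0, -1],
    [0.005, 0, -0.03, 0, -1],
    [0.02, 0, -0.04, 0, -1],
    [0.02, 0, -0.04, 0, -1],
    [0, 0, -0.04, 0, 1]
  ]
}}

```text
t: 5.2
ee_pos: [424.9, 17.4, 344.2]
orientation: [0.146, -3.137, -0.0]
ft_force: [0.8, -0.1, -1.1]
width: 5.6
```

```bash
python3 plan.py 430 12 345 1.667
python3 - <<'E'
from h import *
d=cam('side','side4')
cv2.imwrite('pics/side4c.png',cv2.resize(d['color'][100:350,200:440],None,fx=2.4,fy=2.4))
E
```

```text
t 5.2 p [424.9  17.4 344.2] yaw -3.0485 n 11 d [ 5.1 -5.4  0.8] -1.568 w 5.6 F [ 0.8 -0.1 -1.1]
[-0.0004, -0.0005, -0.0001, 0.1425, -1]
[-0.0005, -0.0005, -0.0001, 0.1425, -1]
[-0.0005, -0.0004, -0.0001, 0.1425, -1]
[-0.0006, -0.0003, -0.0001, 0.1425, -1]
[-0.0006, -0.0002, -0.0001, 0.1425, -1]
[-0.0007, -0.0001, -0.0001, 0.1425, -1]
[-0.0007, -0.0, -0.0001, 0.1425, -1]
[-0.0007, 0.0001, -0.0001, 0.1425, -1]
[-0.0007, 0.0002, -0.0001, 0.1425, -1]
[-0.0006, 0.0003, -0.0001, 0.1425, -1]
[-0.0006, 0.0003, -0.0001, 0.1425, -1]
```

View pics/side4c.png

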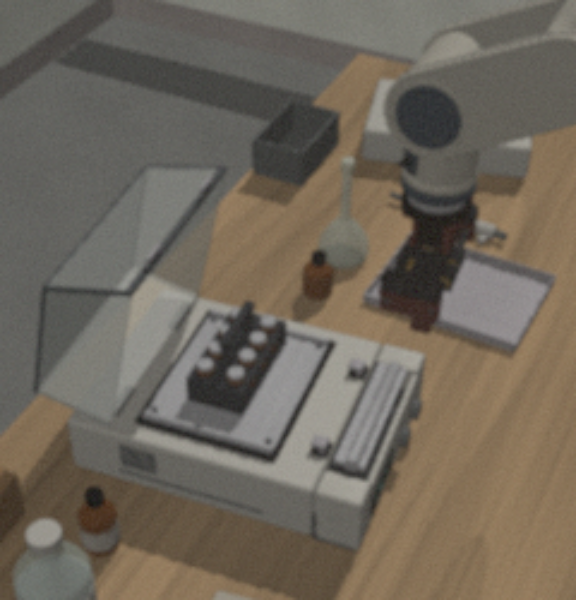

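The hood is up and the rack is exposed. Its handle is near (250,320) in the crop, and the rack looks slightly turned on the platform. I'll turn the gripper, opening it as it goes, and then measure the rack.

{"name": "send_rows", "arguments": {
  "rows": [
    [0, 0, 0, 0.142, 1],
    [0, 0, 0, 0.142, 1],
    [0, 0, 0, 0.142, 1],
    [0, 0, 0, 0.142, 1],
    [0, 0, 0, 0.142, 1]
  ]
}}

```text
t: 5.75
ee_pos: [427.6, 17.5, 343.1]
orientation: [0.962, 2.99, 0.001]
ft_force: [1.7, -0.8, -0.7]
width: 49.0
```

{"name": "send_rows", "arguments": {
  "rows": [
    [0, 0, 0, 0.142, 1],
    [0, 0, 0, 0.142, 1],
    [0, 0, 0, 0.142, 1],
    [0, 0, 0, 0.142, 1],
    [0, 0, 0, 0.142, 1]
  ]
}}

```text
t: 6.25
ee_pos: [427.6, 17.5, 343.0]
orientation: [1.941, 2.469, 0.001]
ft_force: [-0.1, 0.2, 0.4]
width: 86.6
```

```bash
python3 - <<'E'
from h import *
np.set_printoptions(suppress=True,precision=1,linewidth=200)
for n in ['scene','side','wrist']:
    d=cam(n,n+'5'); np.savez(n+'5.npz',**{k:np.array(v) for k,v in d.items()})
    W=fworld(d) if n=='wrist' else fix(world(d))[0]
    P=W.reshape(-1,3);P=P[np.isfinite(P).all(1)];x,y,z=P.T
    m=(x>560)&(x<760)&(y>-80)&(y<150)
    for lo,hi in [(130,162),(178,200),(184,200)]:
        p=P[m&(z>lo)&(z<hi)].astype(np.float32)
        if len(p)>5:print(n,lo,len(p),cv2.minAreaRect(np.ascontiguousarray(p[:,:2])),np.median(p[:,2]))
E
cd pics; python3 -c "
import cv2
a=cv2.imread('scene5.png')[130:350,200:480];cv2.imwrite('scene5c.png',cv2.resize(a,None,fx=2.7,fy=2.7))"; cd ..; python3 plan.py 655 36 345 1.667
```

```text
scene 130 229 ((659.763427734375, -41.50562286376953), (44.88774871826172, 98.11235046386719), 62.15391159057617) 141.44955
side 130 770 ((662.628173828125, 24.283397674560547), (80.4126205444336, 158.4090118408203), 4.119417190551758) 143.06165
side 178 114 ((661.1911010742188, 25.40311050415039), (15.56676959991455, 89.97747039794922), 5.784740447998047) 188.24747
side 184 97 ((661.1911010742188, 25.40311050415039), (15.56676959991455, 89.97747039794922), 5.784740447998047) 188.77574
wrist 130 5900 ((663.6455688476562, 49.07296371459961), (80.96485137939453, 108.98706817626953), 4.771886825561523) 141.79153
wrist 178 871 ((662.6293334960938, 48.937477111816406), (15.894620895385742, 48.7650146484375), 3.2206337451934814) 188.0139
wrist 184 665 ((662.623291015625, 50.21656799316406), (15.77038288116455, 46.268226623535156), 2.849691152572632) 188.57272
t 6.4 p [427.5  17.5 343. ] yaw 1.8179 n 5 d [227.5  18.5   2. ] -0.151 w 88.0 F [-0.1 -0.2 -0.2]
[-0.0075, 0.045, -0.0004, 0.0302, -1]
[-0.0062, 0.0452, -0.0004, 0.0302, -1]
[-0.0048, 0.0454, -0.0004, 0.0302, -1]
[-0.0034, 0.0455, -0.0004, 0.0302, -1]
[-0.0021, 0.0456, -0.0004, 0.0302, -1]
```

View pics/scene5c.png

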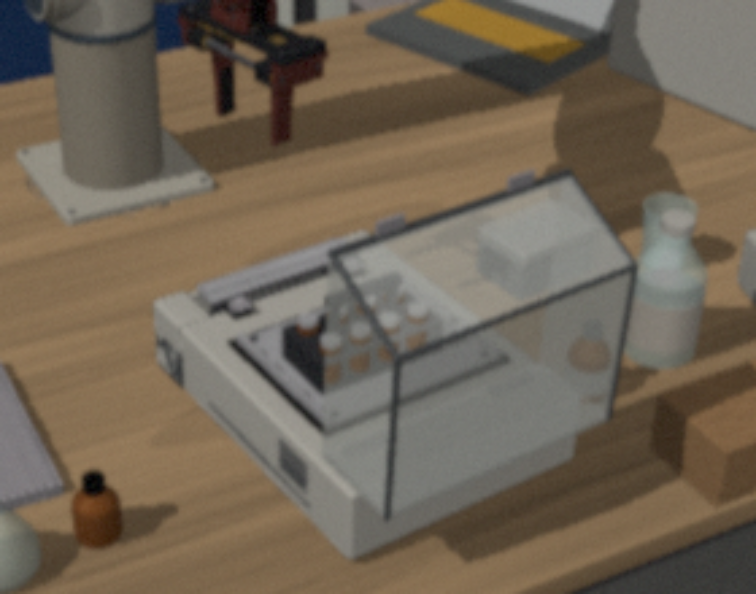

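View pics/wrist5.png

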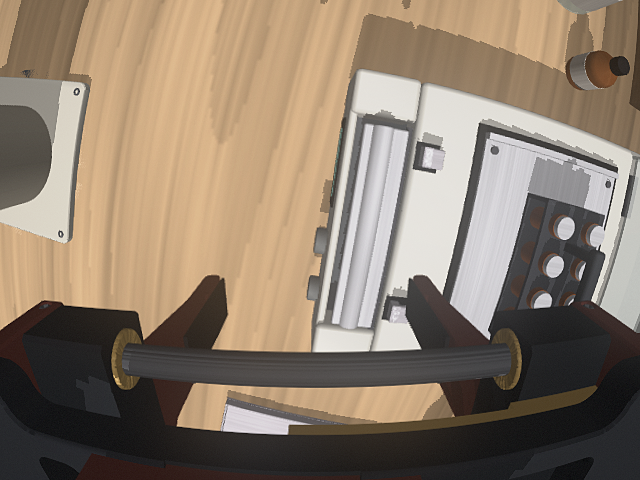

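{"name": "send_rows", "arguments": {
  "rows": [
    [-0.01, 0.045, 0, 0.04, 1],
    [-0.014, 0.045, 0, 0.04, 1],
    [-0.014, 0.045, 0, 0.04, 1],
    [-0.014, 0.045, 0, 0.03, 1],
    [-0.012, 0.04, 0, 0, 1]
  ]
}}

```text
t: 6.9
ee_pos: [656.5, -9.2, 342.5]
orientation: [2.11, 2.327, 0.0]
ft_force: [-0.0, 0.1, 0.6]
width: 87.6
```

{"name": "send_rows", "arguments": {
  "rows": [
    [0, 0, 0, 0, 1],
    [0, 0, 0, 0, 1]
  ]
}}

```text
t: 7.1
ee_pos: [654.3, -9.1, 341.7]
orientation: [-2.111, -2.325, 0.002]
ft_force: [-0.8, -0.4, -0.6]
width: 88.0
```

```bash
cat > rk.py <<'E'
from h import *
import sys
def meas(tag,n='wrist'):
    d=cam(n,n+tag); np.savez(n+tag+'.npz',**{k:np.array(v) for k,v in d.items()})
    W=fworld(d) if n=='wrist' else fix(world(d))[0]
    P=W.reshape(-1,3);P=P[np.isfinite(P).all(1)];x,y,z=P.T
    m=(x>560)&(x<760)&(y>-80)&(y<150)
    for lo,hi in [(135,150),(183,192)]:
        p=P[m&(z>lo)&(z<hi)].astype(np.float32)
        if len(p)>5:print(n,lo,len(p),cv2.minAreaRect(np.ascontiguousarray(p[:,:2])),np.median(p[:,2]))
    p=P[(x>740)&(x<900)&(y>-120)&(y<220)&(z>150)];print('hood top',np.percentile(p[:,2],99.5) if len(p) else None)
meas(sys.argv[1])
E
python3 rk.py 6; python3 plan.py 662 26 345 1.667
```

```text
wrist 135 11011 ((665.5281982421875, 28.113262176513672), (78.95327758789062, 151.18492126464844), 4.801992893218994) 141.3098
wrist 183 2879 ((665.768310546875, 27.958770751953125), (14.144777297973633, 90.10357666015625), 4.925998687744141) 188.95442
hood top 248.3011434261601
t 7.15 p [653.5  -8.9 342. ] yaw 1.6668 n 1 d [ 8.5 34.9  3. ] 0.0 w 87.8 F [-0.6  0.6  0.2]
[0.0339, 0.0118, -0.003, -0.0002, -1]
```

View pics/wrist6.png

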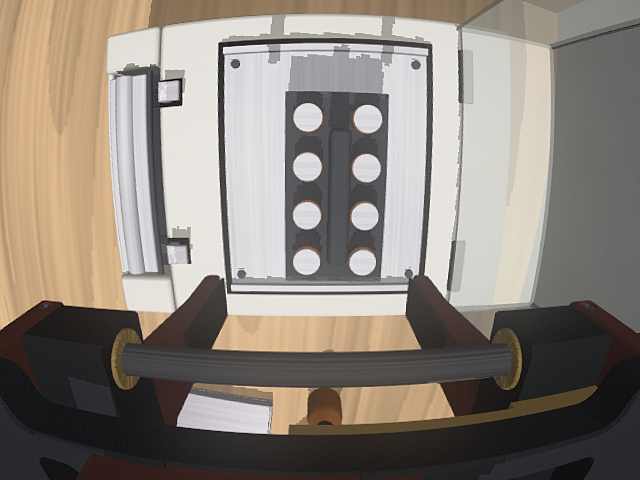

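The wrist view shows the handle clearly at column 340, rows 128–265, with the grip spaces between the posts free. Before going down I'll check the clearance from the gripper body to the raised hood.

```bash
python3 - <<'E'
from h import *
a=.0945;e=np.array([np.cos(a),np.sin(a)]);f=np.array([-e[1],e[0]])
h=np.array([665.7,28.])
for n in ['wrist6','side5','scene5']:
    d=dict(np.load(n+'.npz'));W=fworld(d) if 'wrist' in n else fix(world(d))[0]
    P=W.reshape(-1,3);P=P[np.isfinite(P).all(1)]
    q=P[:,:2]-h;u=q@e;v=q@f
    for lo,hi in [(110,150),(150,200),(200,245),(245,300),(300,360)]:
        m=(u>60)&(u<260)&(abs(v)<145)&(P[:,2]>lo)&(P[:,2]<hi)
        if m.sum()>5:print(n,lo,m.sum(),np.percentile(u[m],[0,1,5,50]).round(1))
E
python3 plan.py 665.7 28 300 1.656
```

```text
wrist6 110 7279 [ 60.2 131.2 147.2 218.4]
wrist6 150 10351 [131.6 217.6 218.4 219.8]
wrist6 200 6898 [217.9 219.1 219.7 221.2]
wrist6 245 134 [220.3 220.5 221.  222.3]
wrist6 300 387 [60.  60.1 60.2 62.9]
side5 110 484 [ 61.4  69.8 114.1 192.3]
side5 150 548 [110.8 112.3 117.1 184. ]
side5 200 287 [111.  113.6 115.3 153.4]
side5 245 604 [114.  115.6 120.7 198.2]
side5 300 981 [114.3 115.8 117.1 146.7]
scene5 110 1262 [ 60.3 118.3 137.7 221.7]
scene5 150 1633 [115.7 122.9 140.9 223.1]
scene5 200 1585 [112.9 121.2 140.4 224.6]
scene5 245 2911 [119.8 126.9 151.4 218.3]
scene5 300 3054 [116.3 121.4 125.6 155.6]
t 7.15 p [653.5  -8.9 342. ] yaw 1.6668 n 2 d [ 12.2  36.9 -42. ] -0.011 w 87.8 F [-0.6  0.6  0.2]
[0.0178, 0.0078, 0.021, 0.0054, -1]
[0.0178, 0.0077, 0.021, 0.0054, -1]
```

{"name": "send_rows", "arguments": {
  "rows": [
    [0.018, 0.007, 0.01, 0.005, 1],
    [0.018, 0.007, 0.02, 0.006, 1],
    [0, 0, 0.01, 0, 1],
    [0, 0, 0, 0, 1],
    [0, 0, 0, 0, 1]
  ]
}}

```text
t: 7.65
ee_pos: [664.4, 27.8, 303.3]
orientation: [2.127, 2.312, -0.0]
ft_force: [-0.1, -0.3, 0.5]
width: 87.7
```

```bash
python3 plan.py 665.7 28 244 1.656;python3 rk.py 7
```

```text
t 7.65 p [664.4  27.8 303.3] yaw 1.6544 n 2 d [  1.3   0.2 -59.3] 0.002 w 87.7 F [-0.1 -0.3  0.5]
[0.0001, 0.0007, 0.0296, -0.0008, -1]
[0.0001, 0.0007, 0.0296, -0.0008, -1]
wrist 135 13180 ((665.5701293945312, 28.361083984375), (78.96497344970703, 150.50010681152344), 4.780159950256348) 141.33331
wrist 183 3595 ((665.5245971679688, 29.21026039123535), (14.059394836425781, 89.04962921142578), 4.823755264282227) 188.98685
hood top 346.6443210069712
```

View pics/wrist7.png

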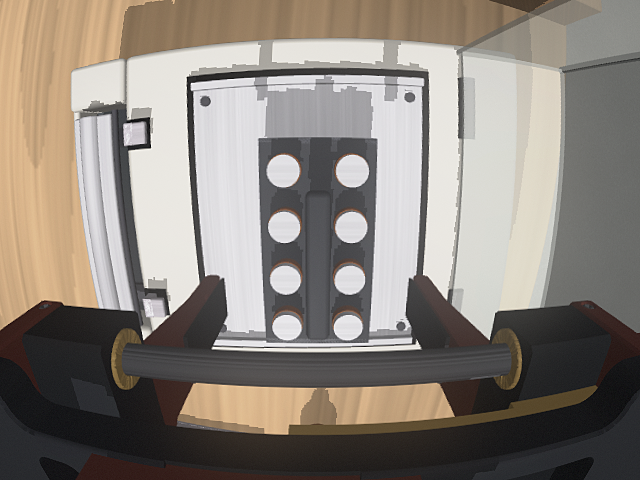

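The handle at column 317 is centred between the fingers, and the hood top reads about 346 mm, so it is fully up. I'll go down slowly.

{"name": "send_rows", "arguments": {
  "rows": [
    [0, 0.001, 0.02, 0, 1],
    [0, 0, 0.02, 0, 1],
    [0, 0, 0.015, 0, 1],
    [0, 0, 0.003, 0, 1],
    [0, 0, 0, 0, 1]
  ]
}}

```text
t: 8.2
ee_pos: [666.0, 28.0, 244.7]
orientation: [-2.127, -2.311, 0.0]
ft_force: [-0.2, -0.3, -0.6]
width: 87.7
```

```bash
python3 plan.py 665.6 28.2 244 1.656
```

```text
t 8.2 p [666.   28.  244.7] yaw 1.6536 n 1 d [-0.4  0.2 -0.7] 0.002 w 87.7 F [-0.2 -0.3 -0.6]
[0.0003, -0.0003, 0.0007, -0.0024, -1]
```

{"name": "send_rows", "arguments": {
  "rows": [
    [0, 0, 0.001, 0, -1],
    [0, 0, 0, 0, -1],
    [0, 0, 0, 0, -1],
    [0, 0, 0, 0, -1],
    [0, 0, 0, 0, -1]
  ]
}}

```text
t: 8.7
ee_pos: [666.1, 28.3, 243.9]
orientation: [2.127, 2.312, 0.0]
ft_force: [-0.3, -0.0, 0.6]
width: 51.0
```

{"name": "send_rows", "arguments": {
  "rows": [
    [0, 0, 0, 0, -1],
    [0, 0, 0, 0, -1],
    [0, 0, 0, 0, -1],
    [0, 0, 0, 0, -1],
    [0, 0, 0, 0, -1]
  ]
}}

```text
t: 9.2
ee_pos: [665.8, 28.2, 243.5]
orientation: [-2.127, -2.311, 0.001]
ft_force: [-2.0, -0.1, 0.4]
width: 13.8
```

{"name": "send_rows", "arguments": {
  "rows": [
    [0, 0, 0, 0, -1],
    [0, 0, 0, 0, -1],
    [0, 0, -0.003, 0, -1],
    [0, 0, -0.005, 0, -1],
    [0, 0, -0.008, 0, -1]
  ]
}}

```text
t: 9.7
ee_pos: [665.6, 28.2, 259.4]
orientation: [-2.127, -2.311, 0.002]
ft_force: [0.3, 0.3, -3.7]
width: 13.9
```

{"name": "send_rows", "arguments": {
  "rows": [
    [0, 0, -0.012, 0, -1],
    [0, 0, -0.014, 0, -1],
    [0, 0, -0.014, 0, -1],
    [0, 0, -0.008, 0, -1],
    [0, 0, 0, 0, -1]
  ]
}}

```text
t: 10.2
ee_pos: [666.7, 28.3, 309.9]
orientation: [2.126, 2.31, 0.004]
ft_force: [-0.1, -0.5, -3.1]
width: 13.9
```

Run:
```python
from h import *
np.set_printoptions(suppress=True,precision=2)
d=cam('wrist','wrist8');d=cam('side','side8')
cv2.imwrite('pics/side8c.png',cv2.resize(d['color'][100:350,200:440],None,fx=2.4,fy=2.4))
o=telemetry.get_obs();print(o['t'],o['ee_pos'],o['ft_force'],o['moment'],o['width'])
# tray refined
for n in ['scene5','side5']:
    W,c=fix(world(dict(np.load(n+'.npz'))))
    P=W.reshape(-1,3);P=P[np.isfinite(P).all(1)];x,y,z=P.T
    for lo in (8,11):
        p=P[(x>340)&(x<640)&(y>-520)&(y<-270)&(z>lo)&(z<20)]
        # trim via histogram: print percentiles
        print(n,lo,len(p),'x',np.percentile(p[:,0],[1,3,97,99]),'y',np.percentile(p[:,1],[1,3,97,99]))
```

```text
10.3 [665.84  28.23 307.81] [ 0.5  -0.26 -4.79] [-0.04 -0.   -0.01] 13.76235045494661
scene5 8 503 x [363.35 364.7  620.76 621.24] y [-487.1  -485.66 -294.3  -292.76]
scene5 11 359 x [363.45 364.72 620.83 621.21] y [-487.08 -486.   -293.86 -292.45]
side5 8 258 x [360.55 361.15 610.17 613.53] y [-482.41 -481.12 -288.72 -286.93]
side5 11 158 x [360.55 361.15 611.83 613.73] y [-483.43 -481.42 -288.14 -286.93]
```

View pics/side8c.png

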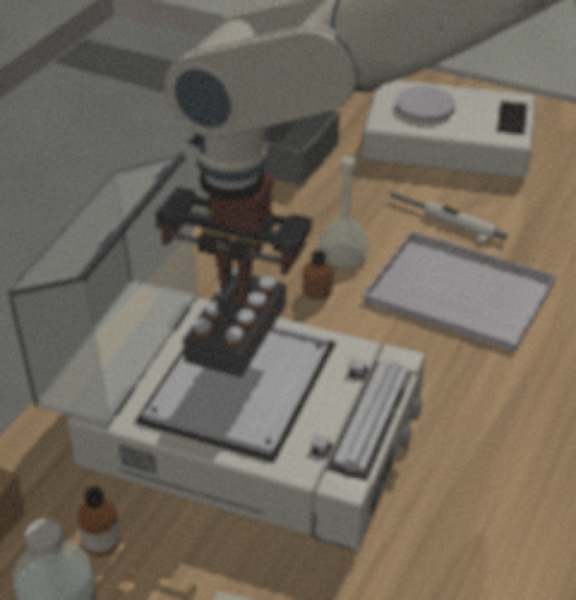

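View pics/wrist8.png

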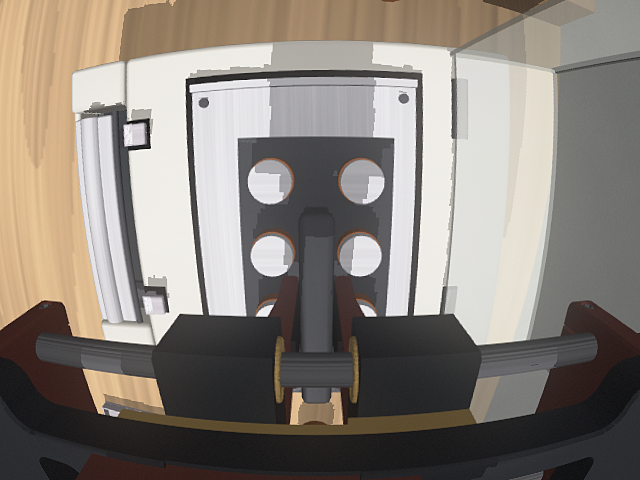

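The rack hangs level, 64 mm up, with the handle firmly between the fingers. I'll refine the tray position using the earlier wrist pictures, which saw its corners.

```bash
python3 - <<'E'
from h import *
np.set_printoptions(suppress=True,precision=1)
for n in ['wrist0','wrist1','wrist5','wrist6']:
    W=fworld(dict(np.load(n+'.npz')));P=W.reshape(-1,3);P=P[np.isfinite(P).all(1)];x,y,z=P.T
    p=P[(x>330)&(x<650)&(y>-520)&(y<-250)&(z>9)&(z<22)]
    print(n,len(p))
    if len(p)>20: print(np.percentile(p[:,0],[0,1,50,99,100]),np.percentile(p[:,1],[0,1,50,99,100]),np.percentile(p[:,2],[50,98]))
    # edges
    for nm,m,ax in [('near x',(p[:,0]<375)&(p[:,1]<-300)&(p[:,1]>-480),0),('far x',(p[:,0]>605)&(p[:,1]<-300)&(p[:,1]>-480),0),('left',(p[:,1]>-305)&(p[:,0]>375)&(p[:,0]<605),1),('right',(p[:,1]<-475)&(p[:,0]>375)&(p[:,0]<605),1)]:
        q=p[m]
        if len(q)>20:
            c=np.polyfit(q[:,1-ax]-(490 if ax else -388),q[:,ax],1);print(nm,len(q),c.round(3),np.percentile(q[:,1-ax],[1,99]))
E
python3 plan.py 491 -388 308 1.54
```

```text
wrist0 1052
[362.6 363.1 370.1 462.  466.9] [-480.1 -479.6 -431.2 -288.  -286.6] [15.6 17.5]
near x 554 [  0.  367.2] [-476.4 -302.5]
left 121 [  -0.  -292.2] [375.7 402.9]
right 320 [  -0.  -479.7] [376.1 464.3]
wrist1 1174
[365.  365.9 469.9 613.5 617.3] [-454.  -444.3 -291.9 -286.1 -285.2] [14.7 17.4]
near x 157 [  0.  366.8] [-404.1 -300.9]
far x 76 [  0.  612.9] [-451.8 -382.8]
left 863 [  -0. -291.] [376.9 601.9]
wrist5 484
[367.3 368.3 427.4 517.2 522.7] [-349.5 -340.8 -289.6 -285.9 -285.1] [14.1 17.4]
near x 48 [  0.  367.6] [-348.  -300.4]
left 407 [  -0.  -290.8] [376.4 518.3]
wrist6 439
[497.7 498.9 566.1 618.3 618.5] [-357.1 -347.9 -293.5 -289.8 -289.6] [14.9 17.7]
far x 57 [  0.  613.6] [-353.6 -301.6]
left 341 [  -0.  -290.9] [498.4 603.7]
t 10.3 p [665.8  28.2 307.8] yaw 1.6538 n 10 d [-1.748e+02 -4.162e+02  2.000e-01] -0.114 w 13.8 F [ 0.5 -0.3 -4.8]
[-0.04, -0.0209, -0.0, 0.0114, -1]
[-0.0403, -0.0204, -0.0, 0.0114, -1]
[-0.0405, -0.02, -0.0, 0.0114, -1]
[-0.0407, -0.0195, -0.0, 0.0114, -1]
[-0.0409, -0.019, -0.0, 0.0114, -1]
[-0.0412, -0.0186, -0.0, 0.0114, -1]
[-0.0414, -0.0181, -0.0, 0.0114, -1]
[-0.0416, -0.0176, -0.0, 0.0114, -1]
[-0.0418, -0.0171, -0.0, 0.0114, -1]
[-0.042, -0.0167, -0.0, 0.0114, -1]
```

Run:
```python
from plan import *
plan(490,-386,310,1.545,vmax=25)
```

```text
t 10.3 p [665.8  28.2 307.8] yaw 1.6538 n 19 d [-175.8 -414.2    2.2] -0.109 w 13.8 F [ 0.5 -0.3 -4.8]
[-0.021, -0.011, -0.0001, 0.0057, -1]
[-0.021, -0.0109, -0.0001, 0.0057, -1]
[-0.0211, -0.0108, -0.0001, 0.0057, -1]
[-0.0211, -0.0107, -0.0001, 0.0057, -1]
[-0.0212, -0.0105, -0.0001, 0.0057, -1]
[-0.0213, -0.0104, -0.0001, 0.0057, -1]
[-0.0213, -0.0103, -0.0001, 0.0057, -1]
[-0.0214, -0.0102, -0.0001, 0.0057, -1]
[-0.0214, -0.0101, -0.0001, 0.0057, -1]
[-0.0215, -0.0099, -0.0001, 0.0057, -1]
[-0.0216, -0.0098, -0.0001, 0.0057, -1]
[-0.0216, -0.0097, -0.0001, 0.0057, -1]
[-0.0217, -0.0096, -0.0001, 0.0057, -1]
[-0.0217, -0.0094, -0.0001, 0.0057, -1]
[-0.0218, -0.0093, -0.0001, 0.0057, -1]
[-0.0218, -0.0092, -0.0001, 0.0057, -1]
[-0.0219, -0.0091, -0.0001, 0.0057, -1]
[-0.0219, -0.0089, -0.0001, 0.0057, -1]
[-0.022, -0.0088, -0.0001, 0.0057, -1]
```

{"name": "send_rows", "arguments": {
  "rows": [
    [-0.008, -0.004, 0, 0.006, -1],
    [-0.016, -0.008, 0, 0.006, -1],
    [-0.022, -0.011, 0, 0.006, -1],
    [-0.022, -0.011, 0, 0.006, -1],
    [-0.022, -0.011, 0, 0.006, -1]
  ]
}}

```text
t: 10.8
ee_pos: [626.0, -66.7, 307.1]
orientation: [-2.162, -2.278, 0.002]
ft_force: [-0.1, -1.0, -4.0]
width: 13.7
```

{"name": "send_rows", "arguments": {
  "rows": [
    [-0.022, -0.011, 0, 0.006, -1],
    [-0.022, -0.011, 0, 0.006, -1],
    [-0.022, -0.011, 0, 0.006, -1],
    [-0.022, -0.011, 0, 0.006, -1],
    [-0.022, -0.011, 0, 0.006, -1]
  ]
}}

```text
t: 11.3
ee_pos: [575.2, -178.7, 307.2]
orientation: [-2.197, -2.245, 0.001]
ft_force: [0.1, -0.4, -3.7]
width: 13.7
```

{"name": "send_rows", "arguments": {
  "rows": [
    [-0.022, -0.01, 0, 0.006, -1],
    [-0.022, -0.01, 0, 0.006, -1],
    [-0.022, -0.01, 0, 0.006, -1],
    [-0.022, -0.01, 0, 0.006, -1],
    [-0.022, -0.01, 0, 0.006, -1]
  ]
}}

```text
t: 11.8
ee_pos: [526.2, -289.0, 307.2]
orientation: [-2.23, -2.212, 0.001]
ft_force: [0.2, 0.5, -3.7]
width: 13.8
```

Run:
```python
from plan import *
plan(490,-386,310,1.545,vmax=20)
```

```text
t 11.8 p [ 526.2 -289.   307.2] yaw 1.5625 n 6 d [-36.2 -97.    2.8] -0.017 w 13.8 F [ 0.2  0.5 -3.7]
[-0.0162, -0.0059, -0.0005, 0.0029, -1]
[-0.0162, -0.0059, -0.0005, 0.0029, -1]
[-0.0162, -0.0058, -0.0005, 0.0029, -1]
[-0.0163, -0.0058, -0.0005, 0.0029, -1]
[-0.0163, -0.0057, -0.0005, 0.0029, -1]
[-0.0163, -0.0057, -0.0005, 0.0029, -1]
```

{"name": "send_rows", "arguments": {
  "rows": [
    [-0.022, -0.008, 0, 0.004, -1],
    [-0.022, -0.008, 0, 0.004, -1],
    [-0.022, -0.008, 0, 0.004, -1],
    [-0.018, -0.007, 0, 0.004, -1],
    [-0.008, -0.003, 0, 0, -1]
  ]
}}

```text
t: 12.3
ee_pos: [490.8, -380.9, 307.2]
orientation: [-2.249, -2.192, 0.001]
ft_force: [0.1, 0.2, -4.8]
width: 13.8
```

{"name": "send_rows", "arguments": {
  "rows": [
    [0, 0, 0, 0, -1],
    [0, 0, 0, 0, -1]
  ]
}}

```text
t: 12.5
ee_pos: [492.4, -378.6, 307.4]
orientation: [-2.247, -2.195, -0.0]
ft_force: [0.8, 0.6, -4.1]
width: 14.1
```

Run:
```python
from plan import *
plan(490,-386,180,1.545,vmax=20,nmax=1)
for n in ['scene','side','wrist']:
    d=cam(n,n+'9');np.savez(n+'9.npz',**{k:np.array(v) for k,v in d.items()})
a=cv2.imread('pics/scene9.png')[170:400,80:380];cv2.imwrite('pics/scene9c.png',cv2.resize(a,None,fx=2.6,fy=2.6))
a=cv2.imread('pics/side9.png')[80:290,280:520];cv2.imwrite('pics/side9c.png',cv2.resize(a,None,fx=2.8,fy=2.8))
W=fworld(d);P=W.reshape(-1,3);P=P[np.isfinite(P).all(1)];x,y,z=P.T
p=P[(x>330)&(x<650)&(y>-520)&(y<-250)&(z>11)&(z<22)].astype(np.float32);print(len(p),cv2.minAreaRect(np.ascontiguousarray(p[:,:2])))
c=np.array([490,-386])
for nm,m,ax in [('near x',(p[:,0]<375)&(p[:,1]<-300)&(p[:,1]>-475),0),('far x',(p[:,0]>605)&(p[:,1]<-300)&(p[:,1]>-475),0),('left',(p[:,1]>-305)&(p[:,0]>375)&(p[:,0]<605),1),('right',(p[:,1]<-470)&(p[:,0]>375)&(p[:,0]<605),1)]:
    q=p[m]
    if len(q)>20: print(nm,len(q),np.polyfit(q[:,1-ax]-c[1-ax],q[:,ax],1).tolist())
```

```text
t 12.5 p [ 492.4 -378.6  307.4] yaw 1.5472 n 7 d [  -2.4   -7.4 -127.4] -0.002 w 14.1 F [ 0.8  0.6 -4.1]
[-0.0011, -0.0003, 0.0182, 0.0003, -1]
2294 ((490.57818603515625, -385.6231384277344), (190.74232482910156, 250.90672302246094), 88.019287109375)
near x 630 [0.027305018256247347, 368.12387512982394]
far x 597 [0.035519423580142706, 613.5528804671499]
left 685 [-0.03525153343719265, -292.1529499394307]
right 236 [-0.03359296110534964, -478.22994530146434]
```

View pics/scene9c.png

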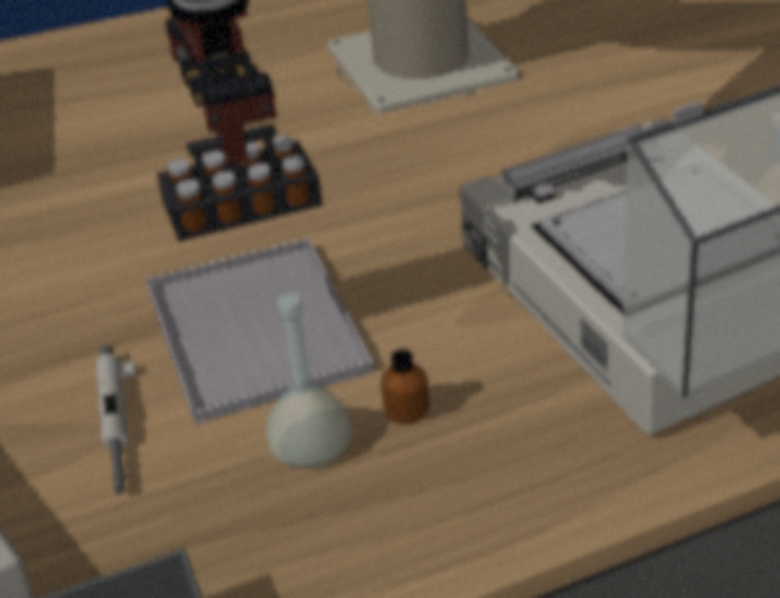

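View pics/side9c.png

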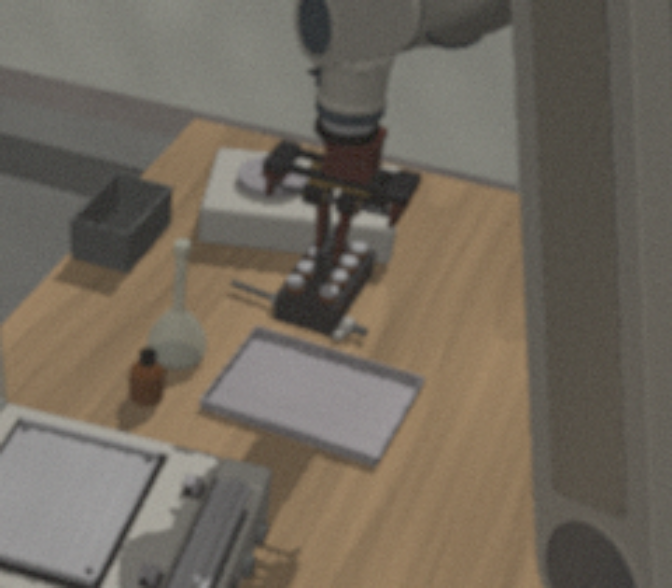

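View pics/wrist9.png

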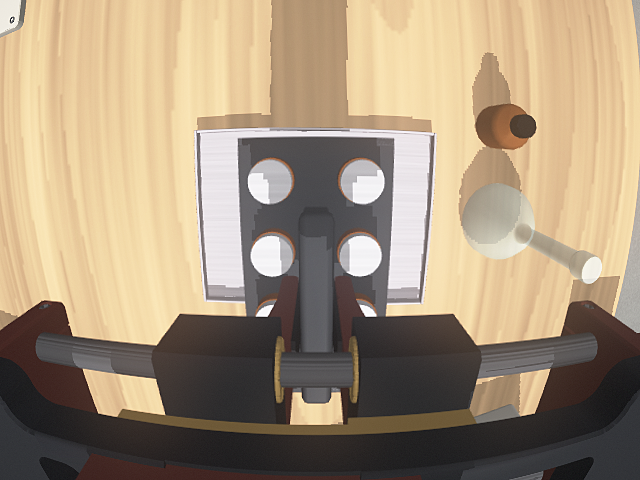

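The tray rim fit gives a centre of (490.7, -385.3) and a yaw of -0.034. The wrist view shows the flask and amber bottle well off to the right. I'll centre over the tray and descend.

{"name": "send_rows", "arguments": {
  "rows": [
    [-0.004, -0.001, 0.01, 0.005, -1],
    [-0.003, -0.001, 0.02, 0.005, -1],
    [0, 0, 0.025, 0, -1],
    [0, 0, 0.025, 0, -1],
    [0, 0, 0.02, 0, -1]
  ]
}}

```text
t: 13.15
ee_pos: [490.3, -385.2, 205.5]
orientation: [-2.256, -2.184, 0.0]
ft_force: [-0.8, -0.4, -4.6]
width: 13.4
```

{"name": "send_rows", "arguments": {
  "rows": [
    [0, 0, 0.015, 0, -1],
    [0, 0, 0.005, 0, -1],
    [0, 0, 0, 0, -1],
    [0, 0, 0, 0, -1]
  ]
}}

```text
t: 13.55
ee_pos: [491.1, -386.1, 188.5]
orientation: [2.257, 2.184, 0.0]
ft_force: [0.2, -0.2, -3.3]
width: 13.4
```

Run:
```python
from plan import *
plan(490.7,-385.3,143.5,1.537,vmax=10,nmax=1)
d=cam('wrist','wrist10')
plan(490.7,-385.3,143.5,1.537,vmax=10,nmax=1)
```

```text
t 13.55 p [ 491.1 -386.1  188.5] yaw 1.538 n 5 d [ -0.4   0.8 -45. ] -0.001 w 13.4 F [ 0.2 -0.2 -3.3]
[0.0002, -0.0001, 0.009, 0.0002, -1]
t 13.6 p [ 491.2 -386.2  188.7] yaw 1.5379 n 5 d [ -0.5   0.9 -45.2] -0.001 w 13.5 F [ 0.3  0.7 -4.4]
[0.0002, -0.0001, 0.009, 0.0002, -1]
```

View pics/wrist10.png

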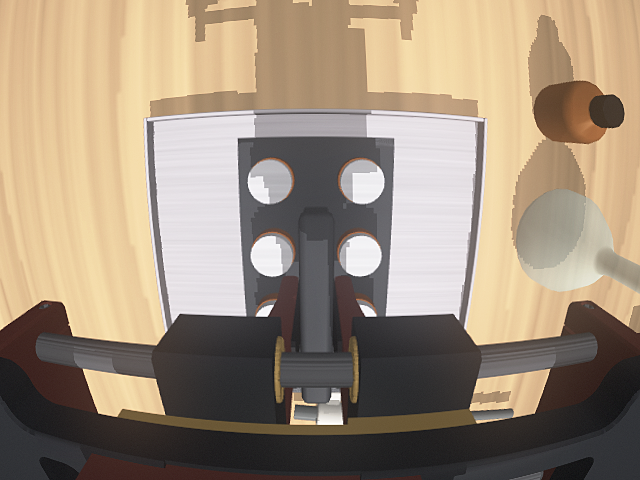

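The rack is aligned square inside the tray walls, with gaps on the left, right and top edges. I'll set it down slowly.

{"name": "send_rows", "arguments": {
  "rows": [
    [0, 0, 0.012, 0, -1],
    [0, 0, 0.012, 0, -1],
    [0, 0, 0.008, 0, -1],
    [0, 0, 0.004, 0, -1],
    [0, 0, 0, 0, -1]
  ]
}}

```text
t: 14.1
ee_pos: [490.2, -385.5, 150.6]
orientation: [-2.256, -2.183, 0.0]
ft_force: [0.7, -0.1, -4.0]
width: 13.6
```

{"name": "send_rows", "arguments": {
  "rows": [
    [0, 0, 0.002, 0, -1],
    [0, 0, 0.002, 0, -1],
    [0, 0, 0, 0, -1]
  ]
}}

```text
t: 14.4
ee_pos: [490.6, -385.8, 147.7]
orientation: [2.258, 2.184, 0.0]
ft_force: [-0.4, -0.0, -3.3]
width: 13.8
```

{"name": "send_rows", "arguments": {
  "rows": [
    [0, 0, 0.001, 0, -1],
    [0, 0, 0.001, 0, -1],
    [0, 0, 0.001, 0, -1],
    [0, 0, 0, 0, -1]
  ]
}}

```text
t: 14.8
ee_pos: [490.6, -385.8, 144.6]
orientation: [-2.258, -2.184, 0.0]
ft_force: [-0.1, -0.5, -3.7]
width: 13.9
```

{"name": "send_rows", "arguments": {
  "rows": [
    [0, 0, 0.001, 0, -1],
    [0, 0, 0, 0, -1]
  ]
}}

```text
t: 15.0
ee_pos: [490.6, -385.8, 143.6]
orientation: [-2.258, -2.184, 0.0]
ft_force: [-0.5, 0.5, -4.2]
width: 13.4
```

{"name": "send_rows", "arguments": {
  "rows": [
    [0, 0, 0.001, 0, -1],
    [0, 0, 0, 0, -1]
  ]
}}

```text
t: 15.2
ee_pos: [490.5, -385.8, 143.5]
orientation: [-2.258, -2.184, 0.0]
ft_force: [-2.7, 1.3, 4.0]
width: 13.8
```

The force went from -4 to +4 N, so the rack is standing on the floor. Releasing.

{"name": "send_rows", "arguments": {
  "rows": [
    [0, 0, 0, 0, 0.2],
    [0, 0, 0, 0, 0.2],
    [0, 0, 0, 0, 0.2],
    [0, 0, 0, 0, 0.2],
    [0, 0, 0, 0, 0.2]
  ]
}}

```text
t: 15.7
ee_pos: [490.7, -385.8, 142.6]
orientation: [2.258, 2.184, 0.0]
ft_force: [0.3, -0.3, 0.3]
width: 49.9
```

{"name": "send_rows", "arguments": {
  "rows": [
    [0, 0, -0.005, 0, 0.2],
    [0, 0, -0.02, 0, 0.2],
    [0, 0, -0.035, 0, 0.2],
    [0, 0, -0.04, 0, 0.2],
    [0, 0, -0.04, 0, 0.2]
  ]
}}

```text
t: 16.2
ee_pos: [490.4, -385.6, 284.2]
orientation: [-2.257, -2.184, 0.0]
ft_force: [1.2, 0.4, 0.2]
width: 52.5
```

{"name": "send_rows", "arguments": {
  "rows": [
    [0, -0.03, -0.02, 0, 0.2],
    [0, -0.03, 0, 0, 0.2],
    [0, -0.03, 0, 0, 0.2],
    [0, -0.01, 0, 0, 0.2],
    [0, 0, 0, 0, 0.2]
  ]
}}

```text
t: 16.7
ee_pos: [389.8, -382.6, 303.1]
orientation: [2.259, 2.183, 0.0]
ft_force: [0.8, -0.7, 0.2]
width: 52.5
```

Run:
```python
from plan import *
for n in ['scene','side','wrist']:
    d=cam(n,n+'11');np.savez(n+'11.npz',**{k:np.array(v) for k,v in d.items()})
o=telemetry.get_obs();print(o['t'],o['ee_pos'],o['ft_force'],o['width'])
a=cv2.imread('pics/side11.png')[80:370,200:520];cv2.imwrite('pics/side11c.png',cv2.resize(a,None,fx=2,fy=2))
def rects(W,n):
    P=W.reshape(-1,3);P=P[np.isfinite(P).all(1)];x,y,z=P.T
    for lo,hi in [(35,50),(83,92),(54,62)]:
        p=P[(x>400)&(x<580)&(y>-485)&(y<-285)&(z>lo)&(z<hi)].astype(np.float32)
        if len(p)>5: print(n,lo,len(p),cv2.minAreaRect(np.ascontiguousarray(p[:,:2])),np.median(p[:,2]))
    h=P[(x>740)&(x<920)&(y>-120)&(y<230)&(z>150)&(z<400)];print('hood top',np.percentile(h[:,2],99.5) if len(h) else None)
rects(fworld(d),'wrist')
for n in ['scene','side']: rects(fix(world(dict(np.load(n+'11.npz'))))[0],n)
# bystander shift: compare z maps before/after
for n in ['scene','side']:
    A=dict(np.load(n+'0.npz'))['color'].astype(int);B=dict(np.load(n+'11.npz'))['color'].astype(int)
    df=(abs(A-B).max(2)>60).astype(np.uint8)*255;cv2.imwrite('pics/df_'+n+'.png',np.hstack([df]))
```

```text
16.85 [ 391.72369036 -382.83287023  302.85441203] [0.22583464 0.12222587 0.64820019] 53.16497589225979
wrist 35 6525 ((490.53607177734375, -385.2888488769531), (150.08029174804688, 79.13094329833984), 88.20286560058594) 41.282482
wrist 83 1647 ((490.1073303222656, -384.770751953125), (88.98682403564453, 14.984874725341797), 87.93107604980469) 88.82123
wrist 54 2447 ((490.5716247558594, -385.32684326171875), (128.1139678955078, 63.84128189086914), 87.80175018310547) 55.256306
hood top None
scene 35 621 ((492.29718017578125, -389.5247802734375), (152.7484130859375, 88.87677001953125), 85.28236389160156) 41.65301
scene 83 133 ((494.91070556640625, -389.64398193359375), (88.22407531738281, 22.15151596069336), 88.71796417236328) 87.83766
scene 54 145 ((493.4026794433594, -389.90692138671875), (125.38077545166016, 64.51204681396484), 88.65998840332031) 55.73442
hood top 347.47203710405006
side 35 339 ((486.2740783691406, -389.6385192871094), (160.50804138183594, 79.96975708007812), 87.52173614501953) 41.77972
side 83 54 ((486.6309814453125, -387.3488464355469), (94.96556091308594, 14.661053657531738), 88.0829086303711) 87.97305
side 54 81 ((486.2171630859375, -387.73919677734375), (127.02519989013672, 62.23256301879883), 89.24820709228516) 55.53862
hood top 348.7065658197511
```

View pics/side11c.png

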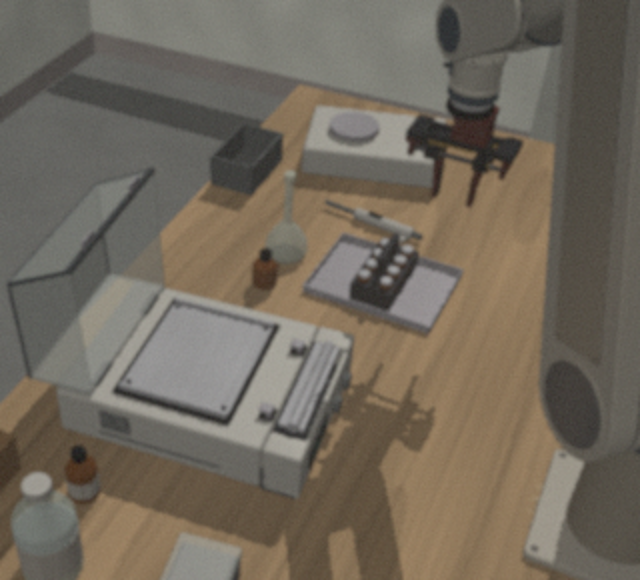

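View pics/scene11.png

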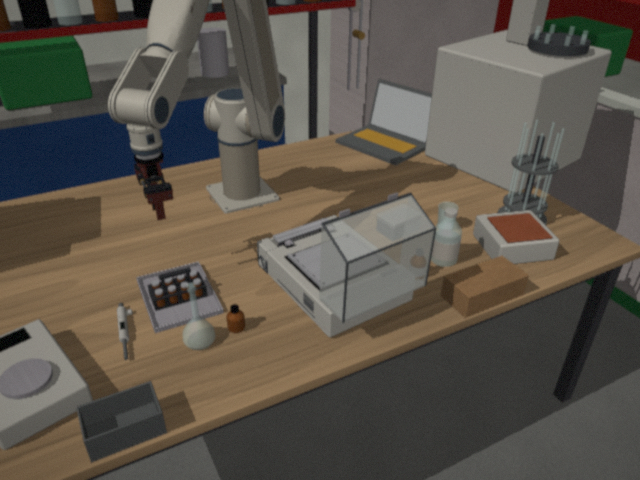

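View pics/df_scene.png

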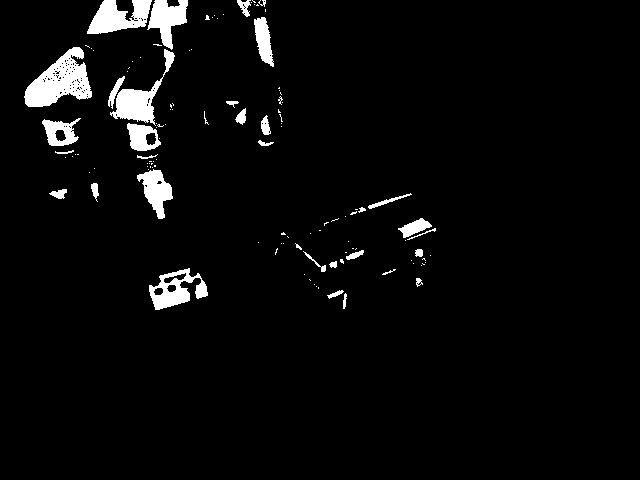

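The side and scene views show the rack upright in the tray at (492,-386) world, with the handle top at 88.8 mm (89 expected). The hood is up (top 347 mm), and the before/after difference shows only the arm, the hood, the rack and things seen through the hood. The gripper is clear of everything, so I'm handing in.

```bash
python3 -c "
from workcell import ctrl; print(ctrl.close_job())"
```

```text
the job is handed in; nothing more can be done
None
```

The incubator is open and the vial rack is standing flat and upright in the steel tray. I handed the job in at about 17 s.

- **Hood:** I pressed the release bar at its middle with the closed fingertips, to about 9 mm of travel with at most about 11 N upward in the readings. Both catches let go. The hood is fully up, with its top edge measured at about 347 mm, and it stayed open.
- **Rack:** I gripped it by the handle, carried it level, and lowered it in 1 mm steps until I felt the floor before letting go. By the wrist camera it sits at (490.5, -385.3), against a tray centre of (490.7, -385.3). It is square with the walls, and its handle top is at 88.8 mm where 89 mm was expected.
- **Other objects:** comparing the scene camera's first and last pictures showed only the arm, the hood, the rack and things seen through the hood as changed. I made the same comparison for the side camera but only looked at the last picture itself, which showed nothing displaced.

**What disagreed:**
- The scene and side cameras place the rack 2 to 5 mm away from the wrist camera's reading. I relied on the wrist camera because its height readings matched the known ones.
- There was an unplanned sideways force of about 9 N on the tool while pressing the bar. It had no visible effect.

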